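Mark the test tiles at their own power settings

TASK

Mark every tile that lies at the left of the bench marker, in the order red dot, yellow dot, blue dot (not all may be there): with the small inner knob of the double dial set to the tile's colour, slide the tile along the bed until its dot is right under the needle, keep it still there for five seconds, then lay the tile flat on the blue mat. When all are done, turn the inner knob back to off (white). The outer ring holds the depth setting and must not be turned, the needle must not be touched, and the tin, tape roll and dropper bottle stay where they are.

Things in the scene. Friction and masses are not known exactly. Their poses are not given: they have to be found in the camera images.
- tile_red: The red tile: a sand-coloured ceramic kiln tile with a red dot, 65 mm (its x) by 90 mm (its y) by 12 mm thick, 160 g, loose, at the start flat on the bench at the left. Origin: centre of its underside, z up. May be absent.
- tile_red_dot (a point): Centre of the red dot, 14 mm across, painted on the top face of the red tile at (-8, 35, 12) mm in the tile's frame, i.e. 10 mm from one short edge. Absent with its tile.
- tile_yellow: The yellow tile: a sand-coloured ceramic kiln tile with a yellow dot, 65 mm (its x) by 90 mm (its y) by 12 mm thick, 160 g, loose, at the start flat on the bench at the left. Origin: centre of its underside, z up. May be absent.
- tile_yellow_dot (a point): Centre of the yellow dot, 14 mm across, painted on the top face of the yellow tile at (7, 35, 12) mm in the tile's frame, i.e. 10 mm from one short edge. Absent with its tile.
- tile_blue: The blue tile: a sand-coloured ceramic kiln tile with a blue dot, 65 mm (its x) by 90 mm (its y) by 12 mm thick, 160 g, loose, at the start flat on the bench at the left. Origin: centre of its underside, z up. May be absent.
- tile_blue_dot (a point): Centre of the blue dot, 14 mm across, painted on the top face of the blue tile at (0, 35, 12) mm in the tile's frame, i.e. 10 mm from one short edge. Absent with its tile.
- marker: The bench marker, fixed to the bench in the middle; its place and yaw differ from start to start. Its x points away from the robot, y left, z up; origin on the bench. Control box: black, 24 mm high, from (-100, -114) to (50, -8) mm (x, y) in its frame, with the double dial on its top. Left of it lies the bed, with the needle over it.
- bed (a point): Point on the bed's top, straight under the needle, 8 mm above the bench; axes as the marker's. The bed is a flat aluminium plate, from 170 mm before this point to 110 mm behind it, and 53 mm to either side.
- bracket_front (a point): Front lower edge of the fixed arm that holds the needle, 102 mm above the bench, 4 mm before the needle; axes as the marker's. The arm is 36 mm wide and runs from here back to a column 55 mm behind the needle. Under it hangs a 12 mm chuck, down to 60 mm above the bench.
- needle_tip (a point): Point of the fixed marking needle (a cone, 6 mm thick, 32 mm long), 30 mm above the bench: 22 mm above the bed and so 10 mm above the top of a tile that lies on the bed. It stands at x 60, y 65 mm in the marker's frame. It must not be touched.
- inner_knob (a joint): Angle of the small inner knob (upper, black, fluted, round, 28 mm across) in rad, growing clockwise seen from above: 0 = off (white dot on the box), 0.8 = red dot, 1.6 = yellow dot, 2.4 = blue dot; stops at -0.1 and 2.8. A white line on its top is the pointer. It turns stiffly enough (0.03 N m) to stay where it is left. It may stand anywhere at the start.
- knob_top (a point): Centre of the inner knob's top face, on the vertical axis of both dials, 62 mm above the bench. The knob's side can be gripped from 36 to 62 mm above the bench. Its frame turns with the knob: x runs along the white pointer line.
- ring_line (a point): The black index line on the top face of the outer ring, 28 mm from the dial's axis and 34.5 mm above the bench. The ring is the lower, wide one of the double dial: bright metal, knurled, 66 mm across, its top 34.5 mm above the bench. It turns as easily as the inner knob and must stay as it is.
- mat: Blue mat fixed on the bench at the right, 340 mm (its x) by 140 mm (its y), 3 mm thick; origin: centre of its underside. Finished tiles go here, side by side.
- brass_tin: Bystander: shallow round brass tin, 78 mm across, 26 mm high, loose, behind and left of the marker.
- tape_roll: Bystander: roll of tape, 66 mm across, 28 mm high, loose, behind the control box.
- dropper_bottle: Bystander: white dropper bottle, 21 mm across, 86 mm high, loose, behind and right of the marker.
- needle: The needle itself, a fixed part of the marker; its origin is its point.
Not all that is in view belongs to the job. Leave any pink or purple look-alike of the tile_blue alone.

How it is judged:
By the outcome, as a careful person would: the job done as asked, in the order asked, and still so for the second after the job is handed in, with the robot touching nothing.
Of tile_red, tile_yellow, tile_blue only 2 to 3 are there at a start; the rules pass over those that are not, and their reading is None.
At some moment in a run one of tile_red, tile_yellow, tile_blue may be knocked a few centimetres aside while the robot is not near it.
Once in a run the grip may slacken for a moment while it holds something.
It also fails if it takes over 210 s, if anything falls off the work surface, if the arm or the gripper's body presses on something with over 40 N, if the wrist force passes 120 N, or if a joint passes its speed limit or range.

ROBOT

A 7-joint arm with a two-finger parallel gripper is mounted at the origin on a cart in front of the work surface, level with it; the furniture and walls round the work are solid. World frame = base frame: x ahead of the robot, y to its left, z up, the work surface at z = 0. Lengths are in m, angles in rad, forces in N, time in s.
With the tool pointing down it reaches from about 0.425 to 0.825 m from the base axis. Payload 3.6 kg.
Tool frame: the origin (TCP) lies at the very end of the fingers, on their centre line; the grasp point (between the pads) lies 19 mm behind it (robot.grip_depth is the distance from the TCP to the grasp point, in m); z points along the fingers, y is the line along which they close (so a half turn about z gives the same grasp; the last joint's range is limited). The gripper opens to 85 mm and grips with 20 to 120 N. Pads are 22 mm wide; open, the fingers measure 114 mm over their backs; the gripper's body (76 mm by 85 mm) begins 54 mm behind the grasp point. The pads swing forward as they close: fully open they stand 13 mm farther back than shut.
Start: joints at [-1.268, 0.615, -0.013, 1.423, 0.008, 1.103, -0.04], TCP at [0.21, 0.615, 0.231] pointing down, gripper open.
Joint ranges: [-3.12, 3.12], [-0.3, 2.06], [-1.34, 1.32], [0.26, 2.42], [-1.36, 4.5], [0.01, 1.98], [-2.84, 2.84]. Speed limits (rad/s): [2.79, 2.79, 3.14, 3.14, 3.14, 3.14, 3.14].

INTERFACE

Orientations are given as a 3x3 rotation matrix whose columns are the frame's x, y, z axes.
In Python, from plant import robot gives the robot as it stands. The module is installed in compiled form; this text tells all that it offers.
- The arm moves only by the shell command python3 -m handwheel 'ROWS' [FORCE]. ROWS is text: rows parted by semicolons, each of 5 numbers parted by spaces: the opening in per cent of the stroke, from 0 (shut) to 100 (fully open), then the shift along the tool's x, y, z in mm, then the turn about the tool's z in rad. In form: hand x y z twist; .... A call has 1 to 20 rows; each row is the pose to reach, as a shift and turn from the pose commanded when the call began, along the tool's axes at that moment; what a row does not reach only later rows make up. A row lasts 1/10 s, in which the tool goes at most 50 mm and 8.59 degrees, less where a joint would pass 70% of its speed; a pose out of reach is approached as far as the arm can. A call with a gripper value outside its range is refused whole. The fingers move at their own pace and stop on an object; FORCE is the grip in N (left out, the last holds). Time passes only in rows, so rows that repeat a pose let the fingers close. It gives the time, the measured TCP pose, the force, the opening and the grip force at its end, in the units of the state.
- robot.get_state(): the state, without advancing time (a new reading comes with each control period).
- robot.snapshot(name): name is "scene" or "top" or "wrist"; returns a dict with "image" (384x512x3 uint8, blue, green, red), "z_map" (384x512 float32, m along the optical axis (not along the pixel's ray), 0 where there is no reading), "mtx" (3x3 intrinsics, pixels), "eye" and "rotation" of the camera in the world. Camera axes: x right, y down, z forward; pixel columns grow to the right and rows downward; lengths in m; the calibration is good to about 2 mm. The wrist camera is an equidistant fisheye: a pixel r from the principal point sees the ray r / f radians off the axis. A picture is of the moment at which its call begins.
- robot.close_job(): hands the job in; it is judged then, once.
The state is a dict: "clock": time; "joint_positions": joint angles; "dq": joint speeds; "effort": joint torques, N m; "tcp_pos": TCP position; "tool_rot": TCP orientation; "ft_force": force on the tool from outside, world axes, zero at the start; "wrist_torque": the same for the moment, N m; "finger_gap": opening from 0.0 (shut) to 1.0 (fully open); "gripper_force": force on a finger pad.
Only numpy, scipy, OpenCV 4.12 (cv2) and the standard library are available. Lean on these libraries where they do the work, as an engineer would, in place of code of your own. Each camera call takes 0.05 s, during which the arm holds its last target. There are 200 camera calls.

## Working session

There is one attempt and no reset: what is moved stays moved. The work goes in short steps, Python scripts to look and compute and a shell command to move; the robot and the scene stay as the last step left them, time stands still between calls to the robot, and variables do not carry over. Pictures are saved under pics/ and viewed, at most 14 in all, crops included, and the job is handed in when it is done.

```bash
mkdir -p pics; cat > h.py <<'E'
import numpy as np, cv2
from plant import robot
def save(name,out,crop=None,scale=1):
    s=robot.snapshot(name); im=s["image"]
    np.savez("pics/"+out+".npz",**{k:v for k,v in s.items()})
    if crop: im=im[crop[1]:crop[3],crop[0]:crop[2]]
    cv2.imwrite("pics/"+out+".png",cv2.resize(im,None,fx=scale,fy=scale,interpolation=cv2.INTER_CUBIC))
    return s
def world(s,u,v,z=None):
    """pixel->world: at plane height z, or by depth"""
    K=s["mtx"];R=s["rotation"];e=s["eye"]
    d=np.array([(u-K[0,2])/K[0,0],(v-K[1,2])/K[1,1],1.0])
    if z is None: return e+R@(d*s["z_map"][int(round(v)),int(round(u))])
    w=R@d; return e+w*(z-e[2])/w[2]
def load(out): return dict(np.load("pics/"+out+".npz"))
E
python3 - <<'E'
from h import *
for n in("top","scene"):
    s=save(n,n+"0",scale=1.5); print(n,s["eye"],s["rotation"].round(3).tolist(),s["mtx"].tolist())
st=robot.get_state();print(st["clock"],st["tcp_pos"],st["tool_rot"].round(3).tolist(),robot.grip_depth)
E
```

```text
top [0.27414853 0.13272883 1.4161029 ] [[0.012, -0.979, 0.203], [-1.0, -0.013, -0.002], [0.005, -0.203, -0.979]] [[353.9567414843237, 0.0, 252.42819082447687], [0.0, 353.9567414843237, 199.14533354772678], [0.0, 0.0, 1.0]]
scene [-0.34150686 -0.88727339  1.23204381] [[0.751, -0.43, 0.5], [-0.66, -0.476, 0.582], [-0.012, -0.767, -0.641]] [[488.3864425103885, 0.0, 247.57528960515106], [0.0, 488.3864425103885, 192.81777939499656], [0.0, 0.0, 1.0]]
0.1 [0.20965093 0.61452455 0.23024095] [[-0.946, 0.323, -0.001], [0.323, 0.946, -0.002], [-0.0, -0.002, -1.0]] 0.0187
```

View pics/top0.png

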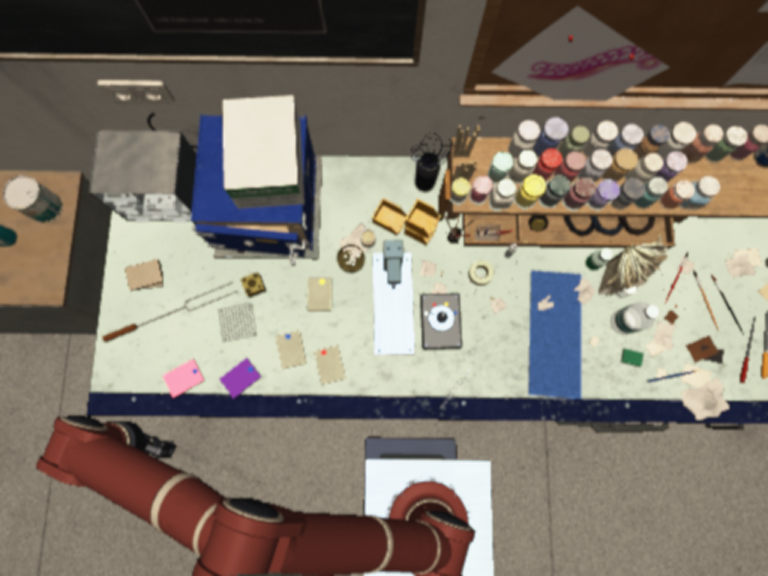

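View pics/scene0.png

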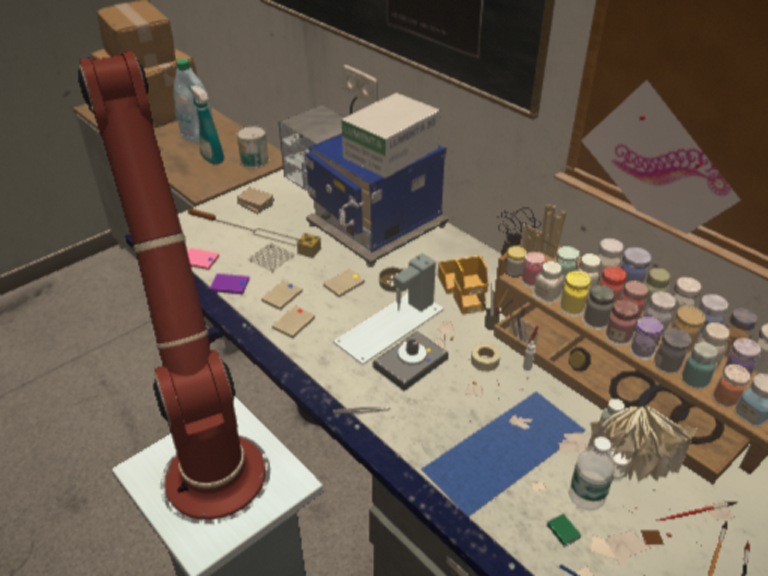

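The top picture shows three tiles: yellow (320,292), blue (290,349) and red (330,364). The bed is near (393,305), the dial near (441,318) and the mat near (555,335). The pink and purple decoys are further left. Next I'll enlarge the work area.

```bash
python3 - <<'E'
from h import *
s=load("top0"); im=s["image"][150:262,175:330]
cv2.imwrite("pics/c1.png",cv2.resize(im,None,fx=5,fy=5,interpolation=cv2.INTER_CUBIC))
hsv=cv2.cvtColor(s["image"],cv2.COLOR_BGR2HSV)
# mat
m=((hsv[...,0]>100)&(hsv[...,0]<125)&(hsv[...,1]>120)).astype(np.uint8); m[:, :340]=0;m[:,395:]=0
m=cv2.morphologyEx(m,cv2.MORPH_OPEN,np.ones((3,3)));m[266:]=0
c=max(cv2.findContours(m,0,2)[0],key=cv2.contourArea); r=cv2.minAreaRect(c)
for p in cv2.boxPoints(r): print("mat",p,world(s,*p,z=.003).round(4))
E
```

```text
mat [353. 182.] [ 0.6456 -0.2841  0.003 ]
mat [385. 182.] [ 0.6475 -0.4163  0.003 ]
mat [385. 265.] [ 0.3104 -0.3948  0.003 ]
mat [353. 265.] [ 0.3088 -0.2688  0.003 ]
```

View pics/c1.png

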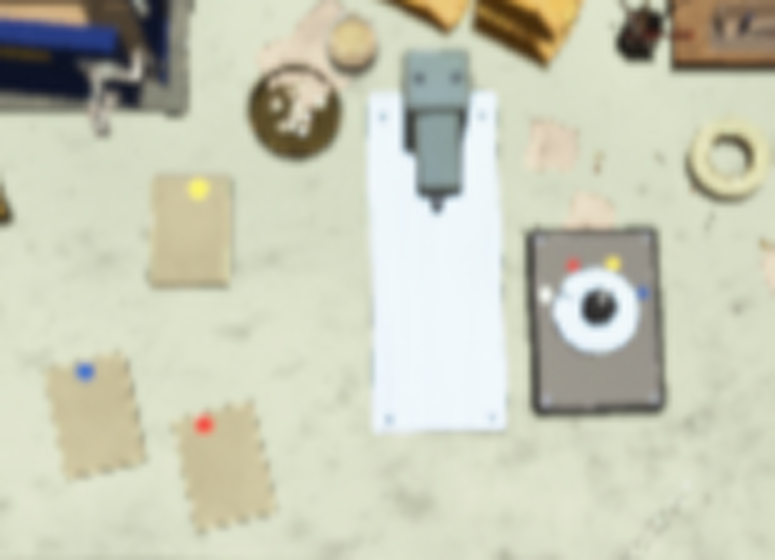

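The crop shows the bed's corners, the box, the four colour dots and the three tiles clearly. I'll fit rigid frames to those.

```bash
cat >> h.py <<'E'
def fit(model,pts):
    """SE2 fit: returns origin xy, yaw, rms"""
    a=np.array(model,float);b=np.array(pts)[:,:2];am=a.mean(0);bm=b.mean(0)
    A=a-am;B=b-bm; th=np.arctan2((A[:,0]*B[:,1]-A[:,1]*B[:,0]).sum(),(A*B).sum())
    R=np.array([[np.cos(th),-np.sin(th)],[np.sin(th),np.cos(th)]])
    o=bm-R@am; return o,th,np.sqrt(((a@R.T+o-b)**2).sum(1).mean())
def rot(t): return np.array([[np.cos(t),-np.sin(t)],[np.sin(t),np.cos(t)]])
def goto(x,y,z,yaw):
    """shift for handwheel: yaw = world direction of tool y, mod pi"""
    st=robot.get_state();R=st["tool_rot"];p=st["tcp_pos"]
    d=R.T@(np.array([x,y,z])-p)*1000
    y0=np.arctan2(R[1,1],R[0,1]); tw=-((yaw-y0+np.pi/2)%np.pi-np.pi/2)
    print("shift mm",d.round(1),"twist",round(tw,3),"rows>=",int(max(np.linalg.norm(d)/50,abs(tw)/.15))+1,"j7",st["joint_positions"][6].round(2))
E
python3 - <<'E'
from h import *
s=load("top0"); W=lambda l,z:[world(s,(x+.5)/5-.5+175,(y+.5)/5-.5+150,z) for x,y in l]
bm=[(-.110,.118),(-.110,.012),(.170,.118),(.170,.012)]
bp=W([(374,431),(507,431),(368,93),(496,93)],.008)
xm=[(.05,-.008),(.05,-.114),(-.1,-.114),(-.1,-.008)]
xp=W([(530,229),(658,229),(664,408),(536,412)],.024)
print("bed",fit(bm,bp));print("box",fit(xm,xp)); o,t,r=fit(bm+xm,bp+xp);print("marker",o,t,r)
print("needle",o+rot(t)@[.06,.065]); print("needle chuck",W([(436,208)],.06))
print("dial",W([(597,306)],.0345),W([(599,306)],.062))
T={"y":[(152,176),(234,177),(229,287),(150,285),(199,189)],"b":[(47,367),(124,351),(146,462),(70,478),(85,372)],"r":[(176,420),(252,403),(274,514),(200,531),(204,425)]}
for k,dx in(("r",-.008),("y",.007),("b",0)):
    print(k,fit([(-.0325,.045),(.0325,.045),(.0325,-.045),(-.0325,-.045),(dx,.035)],W(T[k],.012)))
print("dots",W([(545,293),(573,265),(612,263),(642,293)],.024))
E
```

```text
bed (array([0.53018372, 0.02565348]), np.float64(0.029436646223183045), np.float64(0.0009151279060303133))
box (array([0.5315852 , 0.02500318]), np.float64(0.023827371744478576), np.float64(0.002893015667355705))
marker [0.53071337 0.02539175] 0.030303820327513203 0.0022501743738681137
needle [0.58871637 0.09217986]
needle chuck [array([0.58839633, 0.09345745, 0.06      ])]
dial [array([ 0.51635386, -0.03542374,  0.0345    ])] [array([ 0.51155356, -0.03363071,  0.062     ])]
r (array([0.38779273, 0.25723979]), np.float64(-1.3315175157709718), np.float64(0.0022717957725778204))
y (array([0.57775953, 0.29089839]), np.float64(-1.5660796986775884), np.float64(0.001160640110391284))
b (array([0.42778569, 0.36084116]), np.float64(-1.3284870840173462), np.float64(0.0019753593609744555))
dots [array([0.52818738, 0.00477144, 0.024     ]), array([ 0.55131001, -0.01782132,  0.024     ]), array([ 0.55336597, -0.04914406,  0.024     ]), array([ 0.52922182, -0.07282596,  0.024     ])]
```

```bash
python3 -c "
from h import *
goto(.514,-.035,.21,1.6)"
```

```text
shift mm [-497.8 -516.4   21.5] twist -0.358 rows>= 15 j7 -0.04
```

```bash
python3 -m handwheel '100 -498 -516 20 -0.358; 100 -498 -516 20 -0.358; 100 -498 -516 20 -0.358; 100 -498 -516 20 -0.358; 100 -498 -516 20 -0.358; 100 -498 -516 20 -0.358; 100 -498 -516 20 -0.358; 100 -498 -516 20 -0.358; 100 -498 -516 20 -0.358; 100 -498 -516 20 -0.358; 100 -498 -516 20 -0.358; 100 -498 -516 20 -0.358; 100 -498 -516 20 -0.358; 100 -498 -516 20 -0.358; 100 -498 -516 20 -0.358; 100 -498 -516 20 -0.358; 100 -498 -516 20 -0.358; 100 -498 -516 20 -0.358' 40
python3 - <<'E'
from h import *
s=save("wrist","w1",scale=1.5);print(s["eye"],s["rotation"].round(3).tolist(),s["mtx"][0],s["mtx"][1]);goto(.514,-.035,.21,1.6)
E
```

```text
clock: 1.9
tcp_pos: [0.5139, -0.0318, 0.2111]
tool_rot: [[-0.999, -0.033, -0.001], [-0.033, 0.999, 0.001], [0.001, 0.001, -1.0]]
ft_force: [0.4, 0.3, 0.5]
finger_gap: 1.0
gripper_force: 0.0
[ 0.43244407 -0.03353365  0.35276982] [[-0.033, 0.949, 0.315], [0.999, 0.031, 0.012], [0.001, 0.315, -0.949]] [297.31863964   0.         257.36900612] [  0.         297.31863964 190.15023245]
shift mm [ 0.1 -3.2  1.3] twist 0.004 rows>= 1 j7 1.63
```

View pics/w1.png

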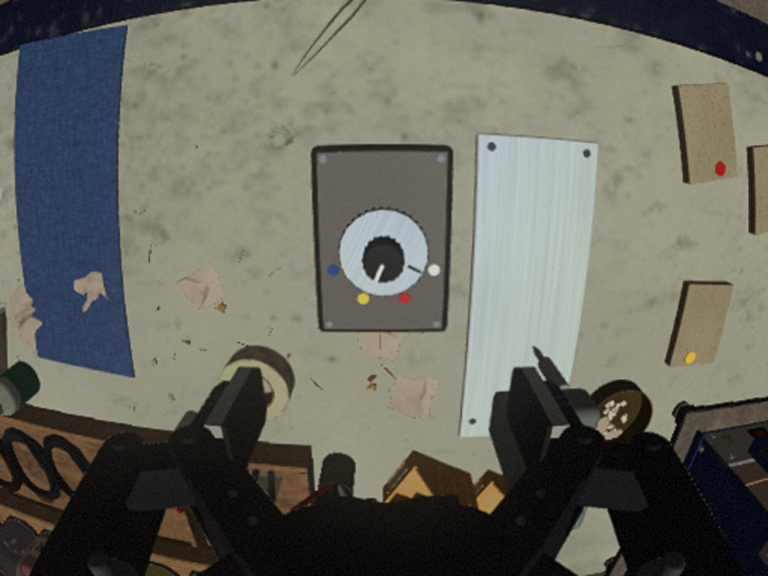

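The dial is at about (384,256), with the pointer running toward (377,278), near yellow. I'll zoom in to measure it.

```bash
cat >> h.py <<'E'
def worldw(s,u,v,z):
    K=s["mtx"];d=np.array([u-K[0,2],v-K[1,2]])/K[0,0];r=np.hypot(*d)
    w=s["rotation"]@np.r_[d/max(r,1e-9)*np.sin(r),np.cos(r)]
    return s["eye"]+w*(z-s["eye"][2])/w[2]
def uvw(s,c,k,off): return ((c[0]+.5)/k-.5+off[0],(c[1]+.5)/k-.5+off[1])
E
python3 - <<'E'
from h import *
s=load("w1");im=s["image"][130:225,205:305]
cv2.imwrite("pics/c2.png",cv2.resize(im,None,fx=6,fy=6,interpolation=cv2.INTER_CUBIC))
E
```

```text
(no output)
```

View pics/c2.png

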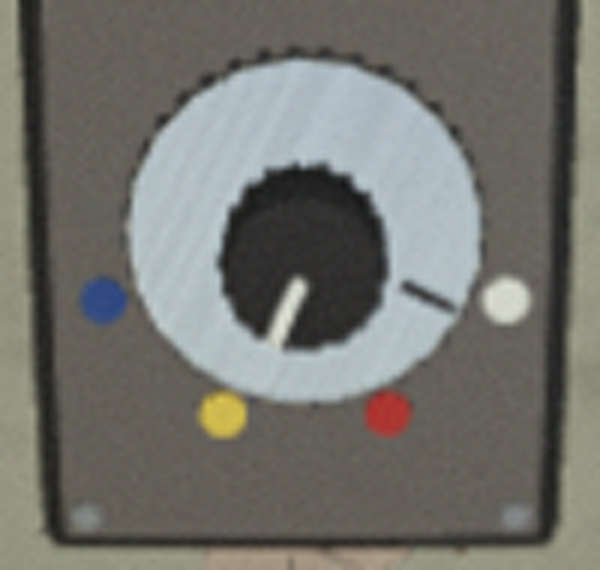

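```bash
python3 - <<'E'
from h import *
s=load("w1");f=lambda x,y,z:worldw(s,*uvw(s,(x,y),6,(205,130)),z)[:2]
c=f(305,229,.0345);print("ring c",c)
D=[f(x,y,.024) for x,y in((506,300),(388,413),(222,414),(104,300))]
an=[np.arctan2(*(d-c)[::-1]) for d in D]; print("dots ang",np.round(an,3))
th0=np.mean([a+q for a,q in zip(an,(0,.8,1.6,2.4))]);print("zero dir",th0)
a,b=f(299,283,.062),f(275,345,.062);print(a,b,"knob c est",f(303,268,.062))
L=np.arctan2(*(b-a)[::-1]);Lc=np.arctan2(*(b-c)[::-1]);print("knob angle",th0-L,th0-Lc)
r=f(455,310,.0345)-c;print("ring line",th0-np.arctan2(r[1],r[0]))
# bed corners
g=lambda u,v,z:worldw(s,u/1.5,v/1.5,z)
bp=[g(597,143,.008),g(477,133,.008)]; print(bp, fit([(-.110,.118),(-.110,.012)],bp))
xp=[f(x,y,.024) for x,y in((553,540),(58,543))];print(fit([(.05,-.008),(.05,-.114)],xp))
E
```

```text
ring c [ 0.51204077 -0.03258992]
dots ang [ 1.197  0.419 -0.357 -1.134]
zero dir 1.231172079521817
[ 0.51461784 -0.03339373] [ 0.52577066 -0.03716995] knob c est [ 0.51196341 -0.03279773]
knob angle 1.5576451165460539 1.5531457942164797
ring line 0.13467861970767592
[array([0.41845454, 0.13944156, 0.008     ]), array([0.42128224, 0.03655773, 0.008     ])] (array([0.53161268, 0.02604632]), np.float64(0.02747744727424265), np.float64(0.0015386608843188084))
(array([0.52721826, 0.02847533]), np.float64(0.03936279966737123), np.float64(0.0027848034272292496))
```

```bash
python3 -c "
from h import *
goto(.512,-.0328,.042,1.6)"
```

```text
shift mm [  1.9  -1.1 169.3] twist 0.004 rows>= 4 j7 1.63
```

```bash
python3 -m handwheel '55 2 -1 40 0; 55 2 -1 80 0; 55 2 -1 120 0; 55 2 -1 145 0; 55 2 -1 160 0; 55 2 -1 168 0; 55 2 -1 168 0; 55 2 -1 168 0; 20 2 -1 168 0; 20 2 -1 168 0; 20 2 -1 168 0; 20 2 -1 168 0; 20 2 -1 168 0; 20 2 -1 168 0' 30
python3 -c "
from h import *
save('wrist','w2',scale=1.5)"
```

```text
clock: 3.35
tcp_pos: [0.5134, -0.034, 0.0446]
tool_rot: [[-1.0, -0.03, 0.002], [-0.03, 1.0, 0.001], [-0.002, 0.001, -1.0]]
ft_force: [-0.8, 3.1, 6.5]
finger_gap: 0.313
gripper_force: 29.5
```

```bash
python3 -m handwheel '20 0 0 0 -0.1; 20 0 0 0 -0.2; 20 0 0 0 -0.3; 20 0 0 0 -0.4; 20 0 0 0 -0.5; 20 0 0 0 -0.6; 20 0 0 0 -0.7; 20 0 0 0 -0.76; 20 0 0 0 -0.76; 20 0 0 0 -0.76; 20 0 0 0 -0.76; 55 0 0 0 -0.76; 55 0 0 0 -0.76; 55 0 0 0 -0.76; 55 0 0 -20 -0.76; 55 0 0 -60 -0.76; 100 0 0 -110 -0.76; 100 0 0 -160 0; 100 0 0 -168 0; 100 0 0 -168 0'
python3 - <<'E'
from h import *
s=save("wrist","w3"); im=s["image"][130:225,205:305]
cv2.imwrite("pics/c3.png",cv2.resize(im,None,fx=6,fy=6,interpolation=cv2.INTER_CUBIC));print(robot.get_state()["tcp_pos"],robot.get_state()["tool_rot"].round(3))
E
```

```text
clock: 5.4
tcp_pos: [0.514, -0.0354, 0.2141]
tool_rot: [[-0.945, -0.326, 0.006], [-0.326, 0.945, -0.0], [-0.006, -0.002, -1.0]]
ft_force: [0.1, -0.8, 0.0]
finger_gap: 1.005
gripper_force: 0.0
[ 0.51310705 -0.03523872  0.2127269 ] [[-0.946 -0.323  0.003]
 [-0.323  0.946 -0.001]
 [-0.003 -0.001 -1.   ]]
```

View pics/c3.png

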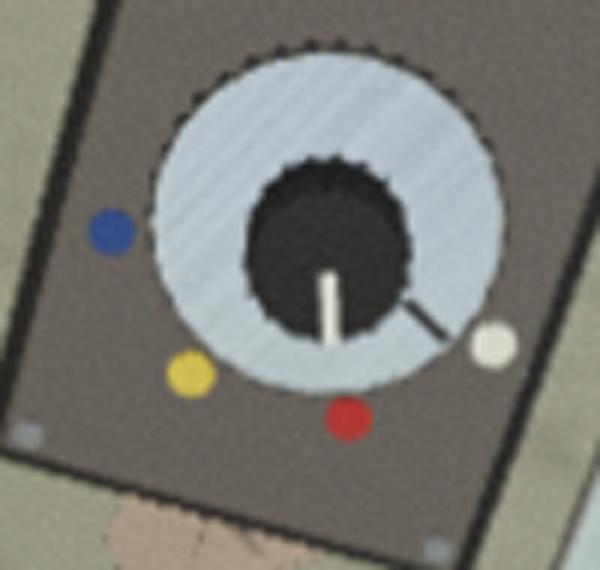

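```bash
cat > dial.py <<'E'
from h import *
def dial(s,ring,dots,p0,p1,line):
    f=lambda q,z:worldw(s,*uvw(s,q,6,(205,130)),z)[:2]
    c=f(ring,.0345); an=[np.arctan2(*(f(d,.024)-c)[::-1]) for d in dots]
    th0=np.mean(np.array(an)+[0,.8,1.6,2.4]); A=lambda v:th0-np.arctan2(v[1],v[0])
    a,b=f(p0,.062),f(p1,.062)
    print("c",c,"dots",np.round(th0-np.array(an),3),"th0",th0,"knob",A(b-a),A(b-c),"ring",A(f(line,.0345)-c))
E
python3 - <<'E'
from dial import *
dial(load("w3"),(328,222),((494,345),(348,418),(191,375),(111,232)),(328,272),(331,344),(446,338))
goto(.388-.97*.02,.257-.24*.02,.1,-1.3315);
E
```

```text
c [ 0.51218231 -0.03295712] dots [0.036 0.813 1.582 2.37 ] th0 1.240780289279357 knob 0.866025234475059 0.8779468345194954 ring 0.12686377587491982
shift mm [ 44.2 318.9 112.2] twist 0.09 rows>= 7 j7 1.83
```

The knob reads about 0.87, so I'll correct it by a small turn.

```bash
python3 -m handwheel '55 0 2 50 0; 55 0 2 100 0; 55 0 2 140 0; 55 0 2 160 0; 55 0 2 169 0; 55 0 2 169 0; 55 0 2 169 0; 20 0 2 169 0; 20 0 2 169 0; 20 0 2 169 0; 20 0 2 169 0; 20 0 2 169 -0.05; 20 0 2 169 -0.1; 20 0 2 169 -0.1; 20 0 2 169 -0.1; 20 0 2 169 -0.1; 55 0 2 169 -0.1; 55 0 2 169 -0.1; 55 0 2 150 -0.1; 55 0 2 110 -0.1' 50
python3 -m handwheel '100 0 0 -50 0; 100 0 0 -105 0; 100 0 0 -105 0; 100 0 0 -105 0'
python3 - <<'E'
from h import *
s=save("wrist","w4"); im=s["image"][130:225,205:305]
cv2.imwrite("pics/c4.png",cv2.resize(im,None,fx=6,fy=6,interpolation=cv2.INTER_CUBIC))
goto(.388-.97*.02,.257-.24*.02,.1,-1.3315);
E
```

```text
clock: 7.45
tcp_pos: [0.5094, -0.0327, 0.0994]
tool_rot: [[-0.905, -0.426, -0.008], [-0.426, 0.905, 0.001], [0.007, 0.004, -1.0]]
ft_force: [0.8, 0.1, 0.8]
finger_gap: 0.551
gripper_force: 0.0
clock: 7.85
tcp_pos: [0.5126, -0.0329, 0.2078]
tool_rot: [[-0.905, -0.426, 0.004], [-0.426, 0.905, -0.0], [-0.003, -0.002, -1.0]]
ft_force: [-1.1, 0.5, -0.0]
finger_gap: 1.001
gripper_force: 0.0
shift mm [  7.7 318.8 106.1] twist 0.2 rows>= 7 j7 1.91
```

View pics/c4.png

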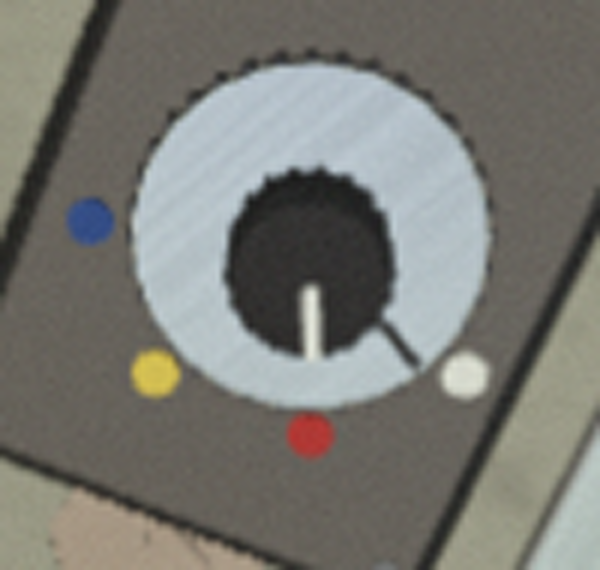

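The pointer lies on the line to the red dot. Next is the red tile: I'll hover over it and measure.

```bash
python3 -m handwheel '95 8 50 30 0.1; 95 8 100 50 0.2; 95 8 150 50 0.2; 95 8 200 50 0.2; 95 8 250 50 0.2; 95 8 300 50 0.2; 95 8 319 50 0.2; 95 8 319 50 0.2; 95 8 319 50 0.2; 95 8 319 50 0.2'
cat >> h.py <<'E'
HUE={"r":((0,8),(172,180)),"y":((18,32),),"b":((105,125),)}
def tile(s,col,near,z=.012,wrist=True,rad=.03):
    """dot centroid nearest to expected world xy"""
    h=cv2.cvtColor(s["image"],cv2.COLOR_BGR2HSV); m=np.zeros(h.shape[:2],np.uint8)
    for a,b in HUE[col]: m|=((h[...,0]>=a)&(h[...,0]<=b)&(h[...,1]>140)&(h[...,2]>90)).astype(np.uint8)
    n,_,st,cen=cv2.connectedComponentsWithStats(m)
    f=worldw if wrist else world; out=[]
    for i in range(1,n):
        if st[i,4]<8 or st[i,4]>1500: continue
        p=f(s,*cen[i],z)[:2]; out.append((np.hypot(*(p-near)),st[i,4],p.round(4),cen[i].round(1)))
    return sorted(out,key=lambda t:t[0])[:2]
E
python3 - <<'E'
from h import *
s=save("wrist","w5",scale=1.5)
o=np.array([.3878,.2572]);print(o+rot(-1.3315)@[-.008,.035]); print(tile(s,"r",o+rot(-1.3315)@[-.008,.035]))
t=save("top","t5");print(tile(t,"r",o,wrist=False),tile(t,"b",np.array([.43,.36]),wrist=False),tile(t,"y",np.array([.58,.29]),wrist=False))
E
```

```text
clock: 8.9
tcp_pos: [0.369, 0.2501, 0.1551]
tool_rot: [[-0.972, -0.235, -0.002], [-0.235, 0.972, -0.003], [0.003, -0.002, -1.0]]
ft_force: [0.3, -0.1, 0.4]
finger_gap: 0.952
gripper_force: 0.0
[0.41990652 0.27326771]
[(np.float64(0.00380967970486704), np.int32(115), array([0.4206, 0.277 ]), array([269.6, 229.1])), (np.float64(0.33223963334333395), np.int32(20), array([ 0.5629, -0.0266]), array([ 36.9, 263.2]))]
[(np.float64(0.022334593195930865), np.int32(1199), array([0.3787, 0.2776]), array([214.4, 245.2])), (np.float64(0.17072849619002728), np.int32(494), array([0.2478, 0.1594]), array([243.7, 279.6]))] [(np.float64(0.3499133976009164), np.int32(246), array([0.7498, 0.502 ]), array([163.4, 154.7])), (np.float64(0.6142214280057599), np.int32(59), array([1.0442, 0.3541]), array([202. ,  90.2]))] [(np.float64(0.18401831621238515), np.int32(74), array([0.6024, 0.4726]), array([168.3, 189.3])), (np.float64(0.30856038981253736), np.int32(28), array([0.7621, 0.0409]), array([274.4, 153.3]))]
```

View pics/w5.png

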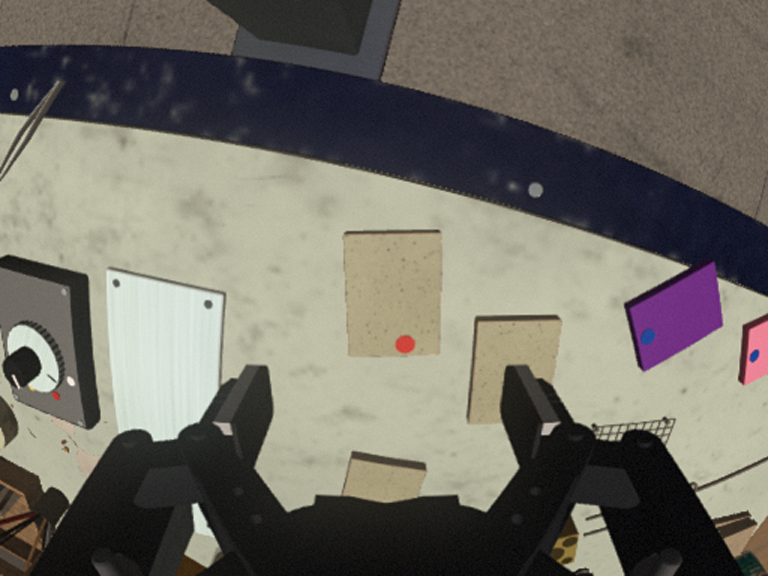

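The red tile is under the camera with corners (345,232), (441,231), (440,355), (348,357) and its dot at (405,344). I'll refit it from these.

```bash
cat >> h.py <<'E'
def tfit(s,dx,L,k=1.5,z=.012,off=(0,0)):
    """corners in order: near(-x,-y),(+x,-y),(+x,+y),(-x,+y), dot"""
    P=[worldw(s,*uvw(s,q,k,off),z) for q in L]
    r=fit([(-.0325,-.045),(.0325,-.045),(.0325,.045),(-.0325,.045),(dx,.035)][:len(L)],P)
    print("tile o",r[0].round(4),"yaw",round(r[1],4),"rms",r[2].round(4)); return r
E
python3 - <<'E'
from h import *
s=load("w5")
o,t,_=tfit(s,-.008,[(441,232),(345,233),(348,355.5),(440,354.5),(405,344)][0:0] or [(345,233),(441,232),(440,354.5),(348,355.5),(405,344)])
o,t,_=tfit(s,-.008,[(441,232),(345,233),(348,355.5),(440,354.5),(405,344)])
g=o+rot(t)@[0,-.02]; goto(*g,.0,t)
E
```

```text
tile o [0.3882 0.2609] yaw -1.3215 rms 0.0579
tile o [0.3882 0.2609] yaw -1.3216 rms 0.001
shift mm [ -0.9   5.9 155.7] twist -0.013 rows>= 4 j7 1.04
```

```bash
python3 -m handwheel '90 -1 5 50 -0.013; 90 -1 5 100 -0.013; 90 -1 5 130 -0.013; 90 -1 5 145 -0.013; 90 -1 5 153 -0.013; 90 -1 5 156 -0.013; 90 -1 5 156 -0.013; 90 -1 5 156 -0.013'
```

```text
clock: 9.8
tcp_pos: [0.3696, 0.2574, 0.0012]
tool_rot: [[-0.969, -0.249, 0.002], [-0.249, 0.969, 0.001], [-0.002, 0.001, -1.0]]
ft_force: [-0.2, -0.6, 0.2]
finger_gap: 0.901
gripper_force: 0.0
```

```bash
python3 -m handwheel '90 0 0 3 0; 90 0 0 5 0; 90 0 0 5 0; 90 0 0 5 0'; python3 -m handwheel '60 0 0 0 0; 60 0 0 0 0; 60 0 0 0 0; 60 0 0 0 0; 60 0 0 0 0; 60 0 0 0 0' 50
```

```text
clock: 10.2
tcp_pos: [0.3688, 0.2573, -0.0046]
tool_rot: [[-0.968, -0.25, 0.0], [-0.25, 0.968, 0.0], [-0.0, 0.0, -1.0]]
ft_force: [0.3, 0.5, 0.0]
finger_gap: 0.899
gripper_force: 0.0
clock: 10.8
tcp_pos: [0.3688, 0.2569, -0.0042]
tool_rot: [[-0.969, -0.249, 0.0], [-0.249, 0.969, -0.0], [-0.0, -0.0, -1.0]]
ft_force: [-0.6, -0.6, 5.4]
finger_gap: 0.742
gripper_force: 54.5
```

```bash
python3 -m handwheel '60 0 0 -10 0; 60 0 0 -30 0; 60 0 0 -50 0; 60 0 0 -50 0; 60 0 0 -50 0'; python3 -c "
from h import *
goto(.470,.081,.046,-1.541)"
```

```text
clock: 11.3
tcp_pos: [0.3689, 0.2573, 0.0457]
tool_rot: [[-0.968, -0.25, 0.001], [-0.25, 0.968, 0.001], [-0.001, 0.0, -1.0]]
ft_force: [-0.3, -0.6, -1.6]
finger_gap: 0.745
gripper_force: 55.7
shift mm [ -53.9 -195.9   -0.4] twist 0.222 rows>= 5 j7 0.98
```

Lifted, with a 1.6 N load that matches the tile. I'll carry it over the front of the bed and take a wrist picture before lowering.

```bash
python3 -m handwheel '60 -10 -40 0 0.05; 60 -22 -80 0 0.1; 60 -33 -120 0 0.15; 60 -44 -160 0 0.2; 60 -52 -190 0 0.222; 60 -54 -196 0 0.222; 60 -54 -196 0 0.222; 60 -54 -196 0 0.222; 60 -54 -196 0 0.222'
python3 - <<'E'
from h import *
s=save("wrist","w6",scale=1.5); goto(.474,.081,.004,-1.541)
E
```

```text
clock: 12.2
tcp_pos: [0.469, 0.0828, 0.045]
tool_rot: [[-0.999, -0.034, -0.001], [-0.034, 0.999, 0.001], [0.001, 0.001, -1.0]]
ft_force: [0.8, -1.0, -1.3]
finger_gap: 0.746
gripper_force: 55.6
shift mm [-4.9 -1.9 41.1] twist 0.004 rows>= 1 j7 1.19
```

View pics/w6.png

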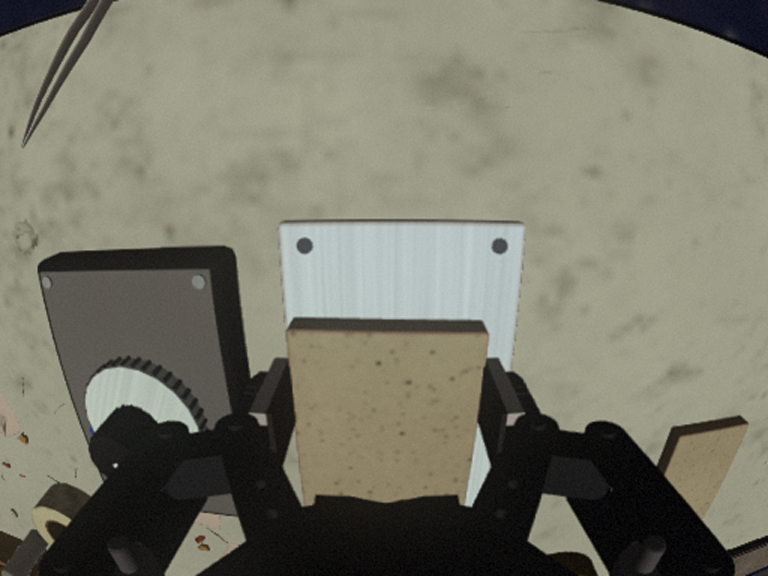

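The tile hangs straight over the bed, and the bed's front corners show at (281,222) and (524,222). The hand hides the dot, so I'll align the tile's near edge to the bed's front edge in wrist images.

```bash
python3 -m handwheel '60 0 -1 20 0; 60 0 -1 35 0; 60 0 -1 40 0; 60 0 -1 41 0; 60 0 -1 42 0; 60 0 -1 42 0; 60 0 -1 42 0'
python3 - <<'E'
from h import *
s=save("wrist","w7"); im=s["image"][120:270,160:360]
cv2.imwrite("pics/c7.png",cv2.resize(im,None,fx=4,fy=4,interpolation=cv2.INTER_CUBIC))
E
```

```text
clock: 12.95
tcp_pos: [0.4705, 0.0803, 0.0039]
tool_rot: [[-1.0, -0.03, 0.001], [-0.03, 1.0, 0.001], [-0.001, 0.0, -1.0]]
ft_force: [0.3, 0.6, 1.8]
finger_gap: 0.743
gripper_force: 55.9
```

View pics/c7.png

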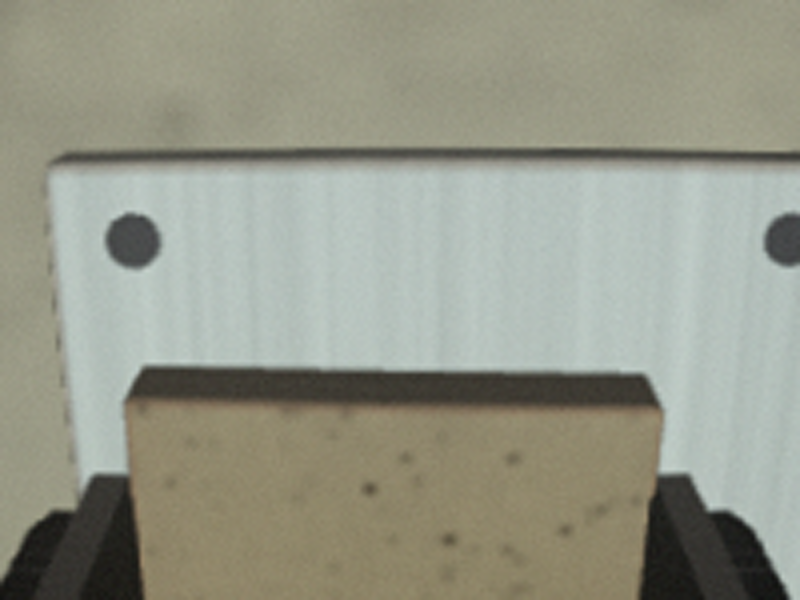

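```bash
cat > bed.py <<'E'
from h import *
def bed(s,corner,sc1,sc2,tb,tt,dx):
    """crop 4x off (160,120): bed right-front corner, screws, tile bottom edge pts, tile top edge pts"""
    f=lambda q,z:worldw(s,*uvw(s,q,4,(160,120)),z)[:2]
    a,b=f(sc1,.008),f(sc2,.008); ey=(b-a)/np.linalg.norm(b-a); ex=np.array([ey[1],-ey[0]])
    mid=(a+b)/2; c=f(corner,.008); fx=(c-mid)@ex   # front edge x rel. to mid
    print("bed yaw",np.arctan2(ex[1],ex[0]),"half width chk",(c-mid)@ey)
    N=mid+ex*(fx+.170); print("needle",N.round(4))
    for n,z,P in(("bot",.008,tb),("top",.020,tt)):
        p,q=f(P[0],z),f(P[1],z); e=(q-p)/np.linalg.norm(q-p)   # points tile -x
        yv=np.array([e[1],-e[0]]); d=(p+q)/2+yv*.080-e*dx
        print(n,"width",np.linalg.norm(q-p),"tile rel yaw",np.arctan2(yv[1],yv[0])-np.arctan2(ex[1],ex[0]),"dot",d.round(4),"to go (bed x,y) mm",(np.array([ex@(N-d),ey@(N-d)])*1e3).round(1),"tool xyz",(robot.get_state()["tool_rot"].T@np.r_[N-d,0]*1e3).round(1))
E
python3 -c "
from bed import *
bed(load('w7'),(50,168),(132,241),(791,240),((146,370),(644,377)),((127,402),(660,410)),-.008)"
```

```text
bed yaw 0.033801969674785416 half width chk -0.05060996287888606
needle [0.5894 0.0948]
bot width 0.06332841565680937 tile rel yaw -0.018629120629497432 dot [0.5267 0.0905] to go (bed x,y) mm [62.9  2.2] tool xyz [-62.8   2.4   0.1]
top width 0.06270455140871657 tile rel yaw -0.01987668776609401 dot [0.5258 0.0901] to go (bed x,y) mm [63.7  2.5] tool xyz [-63.7   2.7   0.1]
```

```bash
python3 -m handwheel '60 -6 1 0 -0.02; 60 -12 1.5 0 -0.02; 60 -18 1.5 0 -0.02; 60 -24 1.5 0 -0.02; 60 -30 1.5 0 -0.02; 60 -36 1.5 0 -0.02; 60 -42 1.5 0 -0.02; 60 -48 1.5 0 -0.02; 60 -53 1.5 0 -0.02; 60 -57 1.5 0 -0.02; 60 -60 1.5 0 -0.02; 60 -62 1.5 0 -0.02; 60 -62 1.5 0 -0.02; 60 -62 1.5 0 -0.02'
python3 - <<'E'
from h import *
s=save("wrist","w8"); im=s["image"][60:210,160:360]
a=cv2.resize(im,None,fx=4,fy=4,interpolation=cv2.INTER_CUBIC)
cv2.imwrite("pics/c8.png",a)
t=save("scene","s8"); u=t["image"][165:255,215:335]; cv2.imwrite("pics/d8.png",cv2.resize(u,None,fx=6,fy=6,interpolation=cv2.INTER_CUBIC))
E
```

```text
clock: 14.4
tcp_pos: [0.53, 0.0829, 0.0039]
tool_rot: [[-0.999, -0.05, -0.004], [-0.05, 0.999, -0.001], [0.004, -0.001, -1.0]]
ft_force: [-4.4, -0.3, 7.8]
finger_gap: 0.739
gripper_force: 56.5
```

View pics/c8.png

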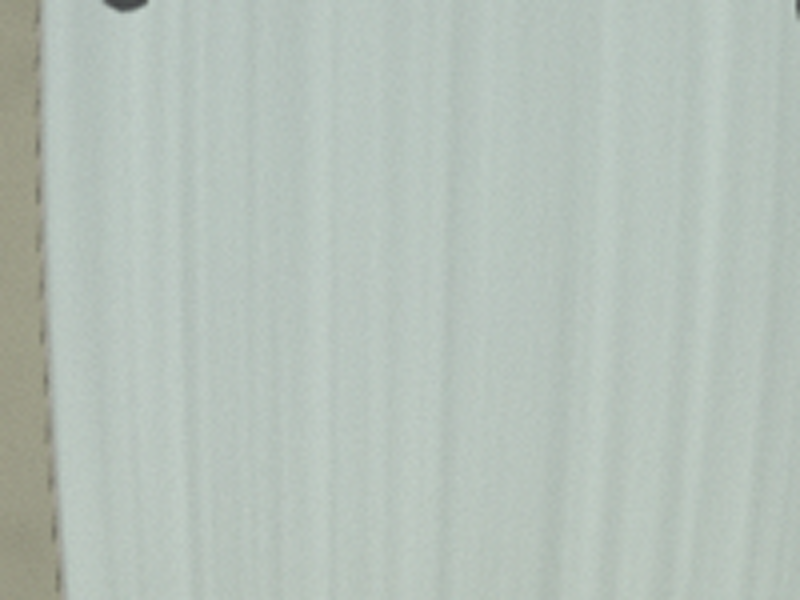

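View pics/d8.png

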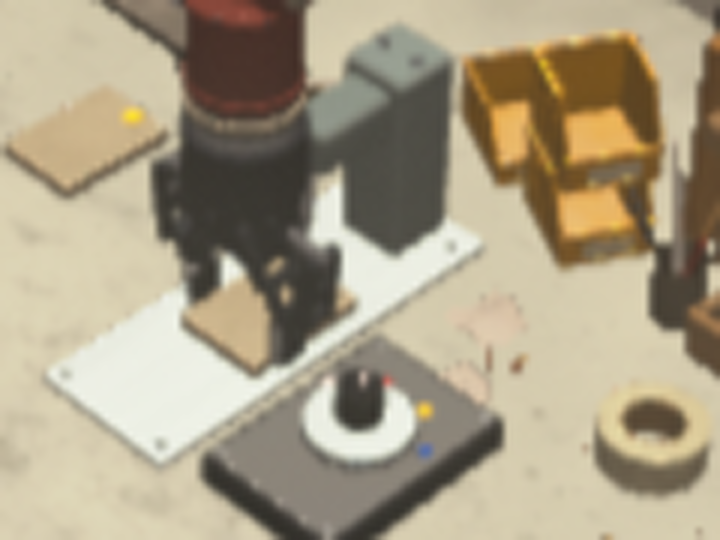

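The view from c8 contains only bed; d8 shows the tile on the bed with its front under the arm, and the dot hidden by the finger. From here I'll use image code and odometry, because I have two views left.

```bash
cat >> h.py <<'E'
def edges(s,cols,r0,r1,top=True):
    """sub-pixel row of strongest brightness step in each column band"""
    g=cv2.GaussianBlur(s["image"].astype(np.float32).mean(2),(5,5),1); out=[]
    for c in cols:
        p=g[r0:r1,c-3:c+4].mean(1); d=np.diff(p); i=np.argmax(np.abs(d)); i=min(max(i,1),len(d)-2)
        a,b,cc=np.abs(d[i-1:i+2]); out.append(round(r0+i+.5+(a-cc)/(2*(a-2*b+cc)),2))
    return out
def screws(s,r0=40,r1=250):
    h=s["image"].astype(np.float32).mean(2); g=((h<100)).astype(np.uint8)
    n,_,st,c=cv2.connectedComponentsWithStats(g)
    return [(c[i].round(2).tolist(),int(st[i,4])) for i in range(1,n) if 60<st[i,4]<260 and r0<c[i][1]<r1 and abs(st[i,2]-st[i,3])<4]
E
python3 - <<'E'
from h import *
for n in("w7","w8"):
    s=load(n);print(n,"tile bot",edges(s,(205,230,255,280,305),206,216),"tile top",edges(s,(205,230,255,280,305),216,228),"bed",edges(s,(180,230,255,280,340),60 if n=="w8" else 150,175 if n=="w7" else 110),screws(s))
st=robot.get_state();print(st["clock"],st["tcp_pos"],st["ft_force"],st["tool_rot"][:2,1])
E
```

```text
w7 tile bot [np.float64(211.12), np.float64(211.62), np.float64(212.22), np.float64(212.43), np.float64(212.77)] tile top [np.float64(219.78), np.float64(220.42), np.float64(221.11), np.float64(221.36), np.float64(221.55)] bed [np.float64(160.76), np.float64(156.56), np.float64(159.8), np.float64(159.76), np.float64(160.37)] [([192.81, 179.68], 124), ([357.18, 179.44], 116)]
w8 tile bot [np.float64(211.06), np.float64(211.42), np.float64(212.04), np.float64(212.43), np.float64(212.63)] tile top [np.float64(219.62), np.float64(220.04), np.float64(220.92), np.float64(221.09), np.float64(221.4)] bed [np.float64(66.5), np.float64(92.6), np.float32(62.22), np.float64(63.54), np.float64(102.75)] [([191.23, 55.21], 143), ([365.5, 61.49], 136)]
14.5 [0.52998958 0.08286141 0.00386746] [-5.22971244  0.21286538  6.06354785] [-0.05035392  0.99873098]
```

```bash
python3 - <<'E'
from h import *
f=lambda s,q,z:worldw(s,*q,z)[:2]
c=lambda x,y:((x+.5)/4-.5+160,(y+.5)/4-.5+120)
for n,S in(("w7",((192.81,179.68),(357.18,179.44))),("w8",((191.23,55.21),(365.5,61.49)))):
    s=load(n);a,b=f(s,S[0],.008),f(s,S[1],.008);L=np.linalg.norm(b-a);ey=(b-a)/L;ex=np.array([ey[1],-ey[0]]);mid=(a+b)/2
    if n=="w7": fx=(f(s,c(50,168),.008)-mid)@ex; print("front rel screws",fx, (f(s,c(400,156),.008)-mid)@ex,(f(s,c(400,163),.008)-mid)@ex)
    print(n,"sep",L,"yaw",np.arctan2(ex[1],ex[0]),"mid",mid)
    P=[c(127,402),c(660,410)]; p,q=f(s,P[0],.02),f(s,P[1],.02)
    w=np.linalg.norm(q-p);k=.065/w;e=(q-p)/w;m=(p+q)/2
    print(" tile w",w,"edge mid rel to screw mid (bed axes)",ex@(m-mid),ey@(m-mid),"rel yaw",np.arctan2(-e[0],e[1])-np.arctan2(ex[1],ex[0]), "tcp->edge",(m-robot.get_state()["tcp_pos"][:2]))
E
```

```text
front rel screws -0.009255702031658503 -0.010192656854714884 -0.009344022489528456
w7 sep 0.08151275576126696 yaw 0.03376883352229355 mid [0.42879312 0.08931569]
 tile w 0.06270455140871657 edge mid rel to screw mid (bed axes) 0.016852961670870265 -0.008876763970037576 rel yaw -0.019843551613602142 tcp->edge [-0.08405341 -0.00184843]
w8 sep 0.0813913785393951 yaw 0.034903225595613874 mid [0.42922428 0.08926009]
 tile w 0.062758782134083 edge mid rel to screw mid (bed axes) 0.07611280591993826 -0.008767445944296013 rel yaw -0.00047290510522045304 tcp->edge [-0.0243929   0.00029261]
```

```bash
python3 - <<'E'
from h import *
def wz(s,u,v):
    K=s["mtx"];d=np.array([u-K[0,2],v-K[1,2]])/K[0,0];r=np.hypot(*d)
    w=np.r_[d/r*np.sin(r),np.cos(r)]
    z=np.median(s["z_map"][int(v)-2:int(v)+3,int(u)-2:int(u)+3]); return s["eye"]+s["rotation"]@(w*z/w[2])
for n,pts in(("w7",((200,170),(250,170),(340,170),(200,235),(250,235),(310,235),(250,130))),("w8",((200,80),(250,80),(350,80),(250,150),(200,235),(250,235),(310,235)))):
    s=load(n)
    for p in pts: print(n,p,wz(s,*p).round(4))
s=load("t5")
for p in((253,220),(253,250),(253,190)): print("top",p,world(s,*p).round(4))
E
```

```text
w7 (200, 170) [0.4255 0.0521 0.0068]
w7 (250, 170) [0.4248 0.0765 0.0073]
w7 (340, 170) [0.4232 0.1207 0.0071]
w7 (200, 235) [0.4545 0.0533 0.019 ]
w7 (250, 235) [0.4534 0.0774 0.0192]
w7 (310, 235) [0.453  0.1062 0.0188]
w7 (250, 130) [ 0.4067  0.0758 -0.0025]
w8 (200, 80) [0.4424 0.053  0.0068]
w8 (250, 80) [0.4418 0.0762 0.0069]
w8 (350, 80) [0.4378 0.123  0.007 ]
w8 (250, 150) [0.4748 0.0777 0.0069]
w8 (200, 235) [0.5147 0.0556 0.0191]
w8 (250, 235) [0.5134 0.0797 0.0187]
w8 (310, 235) [0.512  0.1085 0.0189]
top (253, 220) [0.4814 0.1264 0.0079]
top (253, 250) [ 0.3625  0.1249 -0.002 ]
top (253, 190) [0.6058 0.1279 0.0047]
```

```bash
python3 -m handwheel '60 -1 0.5 0 0; 60 -2 0.5 0 0; 60 -3 0.5 0 0; 60 -3 0.5 0 0; 60 -3 0.5 0 0; 60 -3 0.5 0 0'; python3 - <<'E'
from h import *
s=save("wrist","w9");print(screws(s,20),edges(s,(205,230,255,280,305),216,228))
t=save("top","t9");save("scene","s9"); print(robot.get_state()["tcp_pos"])
print(tile(t,"r",np.array([.589,.0925]),z=.02,wrist=False)); s=load("s9");print(tile(s,"r",np.array([.589,.0925]),z=.02,wrist=False))
E
```

```text
clock: 15.1
tcp_pos: [0.5329, 0.0833, 0.0039]
tool_rot: [[-0.999, -0.05, -0.004], [-0.05, 0.999, -0.001], [0.004, -0.001, -1.0]]
ft_force: [-4.0, -0.2, 7.1]
finger_gap: 0.742
gripper_force: 56.5
[([190.58, 49.23], 148), ([365.1, 55.59], 138)] [np.float64(219.56), np.float64(220.01), np.float64(220.92), np.float64(221.1), np.float64(221.39)]
[0.53290847 0.08330081 0.00384932]
[(np.float64(0.030397431671397156), np.int32(83), array([0.6187, 0.0988]), array([260.2, 186.1])), (np.float64(0.08015629600973483), np.int32(29), array([0.6418, 0.0322]), array([276.6, 180.8]))]
[(np.float64(0.28235570446642017), np.int32(33), array([0.737, 0.333]), array([252.5, 165.2])), (np.float64(0.4292096936772548), np.int32(984), array([0.2966, 0.4067]), array([152.7, 203.3]))]
```

```bash
python3 -m handwheel '90 0 0 0 0; 90 0 0 0 0; 90 0 0 -2 0; 90 0 0 -2 0; 90 15 0 -3 0; 90 35 0.5 -6 0; 90 60 1 -20 0; 90 80 1 -50 0; 90 90 1 -90 0; 90 100 1 -120 0; 90 100 1 -120 0; 90 100 1 -120 0; 90 100 1 -120 0'
python3 - <<'E'
from h import *
s=save("wrist","w10"); im=s["image"][90:340,90:424]; cv2.imwrite("pics/c10.png",cv2.resize(im,None,fx=2.395,fy=2.395,interpolation=cv2.INTER_CUBIC))
t=save("top","t10");print(tile(t,"r",np.array([.589,.0925]),z=.02,wrist=False)); print(tile(s,"r",np.array([.589,.0925]),z=.02))
E
```

```text
clock: 16.55
tcp_pos: [0.4349, 0.0797, 0.1225]
tool_rot: [[-0.999, -0.05, -0.001], [-0.05, 0.999, -0.0], [0.001, -0.0, -1.0]]
ft_force: [-0.3, 0.1, 1.1]
finger_gap: 0.899
gripper_force: 0.0
[(np.float64(0.11935048522929877), np.int32(765), array([0.4859, 0.0323]), array([276.7, 218.7])), (np.float64(0.2756418359457892), np.int32(309), array([ 0.3611, -0.0625]), array([300.9, 250.6]))]
[(np.float64(0.001974767213831483), np.int32(87), array([0.5881, 0.0942]), array([262.4, 322.8]))]
```

View pics/c10.png

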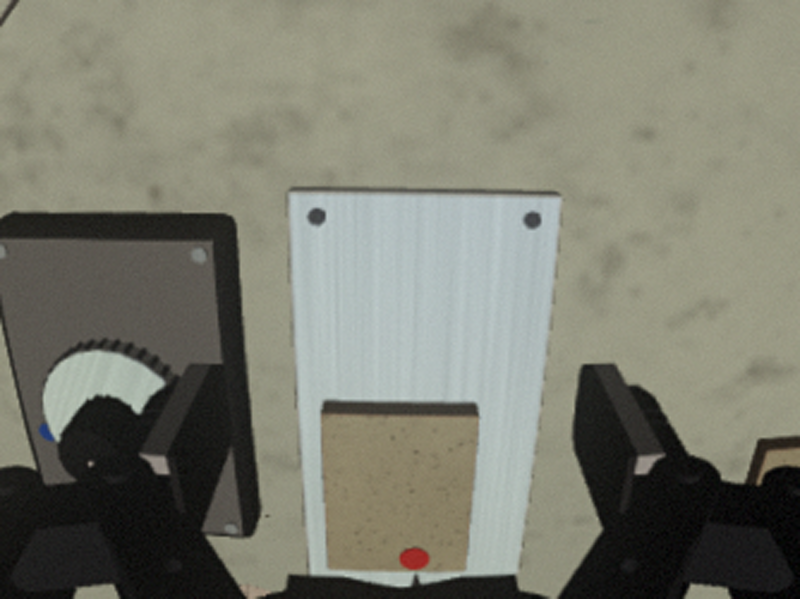

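The dot is clearly visible at crop (414,558), at the centre line of the bed, with a pointed shape at (416,575). I'll compare it with the bed features in the same image.

```bash
python3 - <<'E'
from h import *
s=load("w10");k=334*2.395//1/334; f=lambda x,y,z:worldw(s,(x+.5)/2.395-.5+90,(y+.5)/2.395-.5+90,z)[:2]
print("tip?",f(416,573,.03))
o=tile(s,"r",np.array([.589,.0925]),z=.02)[0][2]
m=[(-.17,.053),(-.17,-.053),(-.16,.043),(-.16,-.043)]
P=[f(560,195,.008),f(290,191,.008),f(532,219.5,.008),f(317,217,.008)]
r=fit(m,P);print("needle from front features",r,"dot",o,"diff in bed axes mm",rot(-r[1])@(o-r[0])*1e3)
# side edges of bed for yaw
L=[f(302,450,.008),f(309,560,.008)];R=[f(546,350,.008),f(521,560,.008)]
for q in L+R: print("edge y in bed frame",(rot(-r[1])@(q-r[0])*1e3).round(1))
c=[f(323,415,.02),f(478,417,.02),f(467,570,.02),f(327,570,.02)]
print("tile w",np.linalg.norm(c[1]-c[0]),np.linalg.norm(c[2]-c[3]),"len",np.linalg.norm(c[3]-c[0]),np.linalg.norm(c[2]-c[1]))
E
```

```text
tip? [0.58788298 0.09511847]
needle from front features (array([0.58897105, 0.09549816]), np.float64(0.037506599261289617), np.float64(0.002257228390582642)) dot [0.5881 0.0942] diff in bed axes mm [-0.91911411 -1.26458683]
edge y in bed frame [-54. -51.]
edge y in bed frame [ 13.6 -51.8]
edge y in bed frame [-104.7   50.9]
edge y in bed frame [13.1 51.9]
tile w 0.06263957718004126 0.06561001967608446 len 0.0885869332799361 0.08739352165756512
```

Dot and needle tip agree within about 1 mm, so I'll hold still for more than five seconds and then check again.

```bash
for i in 1 2 3; do python3 -m handwheel '90 0 0 0 0; 90 0 0 0 0; 90 0 0 0 0; 90 0 0 0 0; 90 0 0 0 0; 90 0 0 0 0; 90 0 0 0 0; 90 0 0 0 0; 90 0 0 0 0; 90 0 0 0 0; 90 0 0 0 0; 90 0 0 0 0; 90 0 0 0 0; 90 0 0 0 0; 90 0 0 0 0; 90 0 0 0 0; 90 0 0 0 0; 90 0 0 0 0; 90 0 0 0 0' | head -1; done
python3 - <<'E'
from h import *
s=save("wrist","w11");print(tile(s,"r",np.array([.589,.0925]),z=.02)); goto(.5329-.01,.0833-.0005,.006,-1.541)
E
```

```text
clock: 18.55
clock: 20.45
clock: 22.35
[(np.float64(0.0020225861021966815), np.int32(85), array([0.5883, 0.0944]), array([262.3, 322.2]))]
shift mm [-87.9  -1.5 117.3] twist 0.02 rows>= 3 j7 1.22
```

```bash
python3 -m handwheel '90 0 -1 40 0; 90 0 -1 80 0; 90 -10 -1 105 0; 90 -25 -1 115 0; 90 -45 -1 119 0; 90 -65 -1 120 0; 90 -80 -1 120 0; 90 -90 -1 120 0; 90 -90 -1 120 0; 90 -90 -1 120 0; 60 -90 -1 120 0; 60 -90 -1 120 0; 60 -90 -1 120 0; 60 -90 -1 120 0; 60 -90 -1 120 0' 60
```

```text
clock: 23.9
tcp_pos: [0.5239, 0.0834, 0.0038]
tool_rot: [[-0.999, -0.05, -0.001], [-0.05, 0.999, -0.001], [0.001, -0.0, -1.0]]
ft_force: [-2.5, -0.5, 6.7]
finger_gap: 0.745
gripper_force: 66.2
```

```bash
python3 -m handwheel '60 10 0 0 0; 60 20 0 0 0; 60 30 0 0 0; 60 40 0 0 0; 60 50 0 0 0; 60 60 0 0 0; 60 70 0 0 0; 60 70 0 0 0; 60 70 0 -30 0; 60 70 0 -60 0; 60 70 0 -100 0; 60 70 0 -120 0; 60 70 0 -120 0; 60 70 0 -120 0'; python3 - <<'E'
from h import *
c=[np.array(p) for p in((.6456,-.2841),(.6475,-.4163),(.3104,-.3948),(.3088,-.2688))]
print("mat c",sum(c)/4,"yaws",[np.arctan2(*(d)[::-1]) for d in(c[0]-c[3],c[1]-c[2])])
E
```

```text
clock: 25.3
tcp_pos: [0.4525, 0.0792, 0.1222]
tool_rot: [[-0.999, -0.05, -0.005], [-0.05, 0.999, -0.001], [0.005, -0.001, -1.0]]
ft_force: [0.3, 0.5, -0.6]
finger_gap: 0.742
gripper_force: 67.0
mat c [ 0.478075 -0.341   ] yaws [np.float64(-0.04539634303186796), np.float64(-0.06369302400228612)]
```

```bash
python3 -c "
from h import *
goto(.558,-.345,.001,1.52)"
```

```text
shift mm [ -84.8 -428.8  121.2] twist 0.101 rows>= 10 j7 1.22
```

```bash
python3 -m handwheel '60 -8 -40 0 0.01; 60 -17 -85 0 0.02; 60 -26 -130 0 0.03; 60 -35 -175 0 0.04; 60 -44 -220 0 0.05; 60 -53 -265 0 0.06; 60 -62 -310 0 0.07; 60 -71 -355 0 0.09; 60 -80 -400 0 0.1; 60 -85 -429 0 0.1; 60 -85 -429 40 0.1; 60 -85 -429 80 0.1; 60 -85 -429 105 0.1; 60 -85 -429 116 0.1; 60 -85 -429 120 0.1; 60 -85 -429 121 0.1; 60 -85 -429 122 0.1; 60 -85 -429 122 0.1; 60 -85 -429 122 0.1'
python3 -m handwheel '90 0 0 0 0; 90 0 0 0 0; 90 0 0 0 0; 90 0 0 -20 0; 90 0 0 -60 0; 90 0 0 -110 0; 90 0 0 -150 0; 90 0 0 -150 0; 90 0 0 -150 0'
python3 - <<'E'
from h import *
s=save("wrist","w12");print(tile(s,"r",np.array([.588+.035,-.3465+.006]),z=.015))
goto(.5122,-.033,.209,1.6)
E
```

```text
clock: 27.2
tcp_pos: [0.5621, -0.3446, 0.0025]
tool_rot: [[-0.999, 0.05, 0.002], [0.05, 0.999, -0.001], [-0.002, -0.001, -1.0]]
ft_force: [0.5, -0.2, -1.4]
finger_gap: 0.739
gripper_force: 66.9
clock: 28.1
tcp_pos: [0.5619, -0.3445, 0.1527]
tool_rot: [[-0.999, 0.05, 0.002], [0.05, 0.999, -0.001], [-0.002, -0.001, -1.0]]
ft_force: [-1.1, -0.0, -0.8]
finger_gap: 0.898
gripper_force: 0.0
[(np.float64(0.004249257246913072), np.int32(114), array([ 0.6272, -0.34  ]), array([263.8, 238.1])), (np.float64(0.2899650299415833), np.int32(15), array([ 0.845, -0.154]), array([390.1, 352.2]))]
shift mm [ 64.2 308.3 -57.9] twist -0.079 rows>= 7 j7 1.9
```

```bash
python3 - <<'E'
from dial import *
dial(load("w4"),(311,236),((464,375),(310,436),(156,373),(90,221)),(310,287),(313,357),(418,366))
E
python3 -m handwheel '60 9 44 -58 -0.01; 60 18 88 -58 -0.02; 60 27 132 -58 -0.03; 60 36 176 -58 -0.04; 60 45 220 -58 -0.05; 60 54 264 -58 -0.07; 60 64 308 -58 -0.079; 55 64 308 -58 -0.079; 55 64 308 -58 -0.079; 55 64 308 -58 -0.079'
python3 -c "
from h import *
goto(.5122,-.033,.042,1.6)"
```

```text
c [ 0.51246995 -0.03301433] dots [0.029 0.806 1.586 2.378] th0 1.239778442766725 knob 0.7597759133048057 0.7673742224481951 ring 0.1264804910607633
clock: 29.15
tcp_pos: [0.5124, -0.0351, 0.2082]
tool_rot: [[-1.0, -0.027, -0.002], [-0.027, 1.0, -0.001], [0.003, -0.001, -1.0]]
ft_force: [-0.7, -0.7, -0.7]
finger_gap: 0.553
gripper_force: 0.0
shift mm [ -0.3   2.2 166.1] twist -0.002 rows>= 4 j7 1.47
```

```bash
python3 -m handwheel '55 0 2 50 0; 55 0 2 100 0; 55 0 2 140 0; 55 0 2 160 0; 55 0 2 166 0; 55 0 2 166 0; 55 0 2 166 0; 20 0 2 166 0; 20 0 2 166 0; 20 0 2 166 0; 20 0 2 166 0; 20 0 2 166 0' 50
python3 -m handwheel '20 0 0 0 0.1; 20 0 0 0 0.2; 20 0 0 0 0.3; 20 0 0 0 0.4; 20 0 0 0 0.5; 20 0 0 0 0.6; 20 0 0 0 0.7; 20 0 0 0 0.8; 20 0 0 0 0.83; 20 0 0 0 0.83; 20 0 0 0 0.83; 20 0 0 0 0.83; 20 0 0 0 0.83; 55 0 0 0 0.83; 55 0 0 0 0.83; 55 0 0 0 0.83; 55 0 0 -30 0.83; 55 0 0 -80 0.83; 55 0 0 -130 0.83; 55 0 0 -166 0.83'
python3 -m handwheel '100 0 0 0 -0.15; 100 0 0 0 -0.3; 100 0 0 0 -0.45; 100 0 0 0 -0.6; 100 0 0 0 -0.7; 100 0 0 0 -0.83; 100 0 0 0 -0.83; 100 0 0 0 -0.83'
cat >> dial.py <<'E'
def auto(s):
    """dial angle by code from a wrist hover image: dots by colour, pointer & ring by unwarped top view"""
    px=np.arange(-45,45.01,.25)/1e3; C=np.array([.5123,-.033])
    def un(z):
        X,Y=np.meshgrid(C[0]+px,C[1]+px); P=np.stack([X,Y,np.full_like(X,z)],-1)-s["eye"]
        c=P@s["rotation"]; th=np.arctan2(np.hypot(c[...,0],c[...,1]),c[...,2]); r=np.hypot(c[...,0],c[...,1])
        K=s["mtx"]; return cv2.remap(s["image"],(K[0,2]+K[0,0]*th*c[...,0]/r).astype(np.float32),(K[1,2]+K[0,0]*th*c[...,1]/r).astype(np.float32),1)
    k=un(.062).astype(np.float32).mean(2); Y,X=np.mgrid[0:len(px),0:len(px)]; xx=px[X];yy=px[Y]
    r=np.hypot(xx,yy); m=(r<.0125)&(k>110)
    p=np.c_[xx[m],yy[m]]; w=k[m]; mu=(p*w[:,None]).sum(0)/w.sum(); ev,V=np.linalg.eigh(np.cov(p.T,aweights=w)); v=V[:,1]; v=v*np.sign(v@mu)
    g=un(.0345).astype(np.float32).mean(2); ang=np.arctan2(yy,xx); mm=(r>.024)&(r<.030); 
    b=np.linspace(-np.pi,np.pi,181); h=np.array([g[mm&(ang>=b[i])&(ang<b[i+1])].mean() for i in range(180)])
    i=np.argmin(h); t0=1.2395
    print("knob",round(t0-np.arctan2(v[1],v[0]),3),round(t0-np.arctan2(mu[1],mu[0]),3),"n",m.sum(),"ring",round(t0-(b[i]+b[i+1])/2,3),"dark",h[i].round(),np.median(h).round())
E
python3 - <<'E'
from dial import *
s=save("wrist","w13")
for n in("w1","w3","w4","w13"): auto(load(n))
E
```

```text
clock: 30.35
tcp_pos: [0.5141, -0.0339, 0.0452]
tool_rot: [[-1.0, -0.027, 0.003], [-0.027, 1.0, -0.003], [-0.003, -0.003, -1.0]]
ft_force: [-0.6, -4.1, 6.1]
finger_gap: 0.311
gripper_force: 49.0
clock: 32.35
tcp_pos: [0.5136, -0.0309, 0.2124]
tool_rot: [[-0.697, 0.717, 0.003], [0.717, 0.697, 0.0], [-0.002, 0.003, -1.0]]
ft_force: [0.8, -0.1, -0.1]
finger_gap: 0.546
gripper_force: 0.0
clock: 33.15
tcp_pos: [0.5126, -0.0312, 0.2092]
tool_rot: [[-1.0, -0.027, -0.001], [-0.027, 1.0, 0.0], [0.001, 0.0, -1.0]]
ft_force: [0.6, -0.9, 0.5]
finger_gap: 1.005
gripper_force: 0.0
knob 1.609 1.543 n 581 ring 0.14 dark 85.0 188.0
knob 0.857 0.884 n 568 ring 0.14 dark 83.0 191.0
knob 0.763 0.797 n 579 ring 0.14 dark 77.0 192.0
knob 1.601 1.512 n 593 ring 0.14 dark 87.0 187.0
```

```bash
python3 -c "
from h import *
goto(.558,.2905,.155,-1.566)"
```

```text
shift mm [-54.1 320.3  54.3] twist 0.023 rows>= 7 j7 1.52
```

```bash
python3 -m handwheel '100 20 40 0 0; 100 35 85 0 0; 100 35 130 0 0; 100 30 175 0 0; 100 10 220 0 0.01; 100 -20 260 10 0.02; 100 -45 300 30 0.023; 95 -54 320 50 0.023; 95 -54 320 54 0.023; 95 -54 320 54 0.023; 95 -54 320 54 0.023; 95 -54 320 54 0.023'
cat >> h.py <<'E'
def auto_tile(s,col,near,dx,z=.012):
    """tile pose by code from wrist image: resample plane z to mm grid, sand mask, rectangle"""
    px=np.arange(-90,90.01,.5)/1e3; X,Y=np.meshgrid(near[0]+px,near[1]+px); c=(np.stack([X,Y,np.full_like(X,z)],-1)-s["eye"])@s["rotation"]
    r=np.hypot(c[...,0],c[...,1]);th=np.arctan2(r,c[...,2]);K=s["mtx"]
    im=cv2.remap(s["image"],(K[0,2]+K[0,0]*th*c[...,0]/r).astype(np.float32),(K[1,2]+K[0,0]*th*c[...,1]/r).astype(np.float32),1)
    h=cv2.cvtColor(im,cv2.COLOR_BGR2HSV); m=((h[...,1]>65)&(h[...,2]>85)).astype(np.uint8)
    m=cv2.morphologyEx(m,cv2.MORPH_OPEN,np.ones((9,9))); m=cv2.morphologyEx(m,cv2.MORPH_CLOSE,np.ones((15,15)))
    d=tile(s,col,near,z)[0][2]; out=None
    for k in cv2.findContours(m,0,2)[0]:
        if cv2.contourArea(k)<6000: continue
        (cx,cy),(w,hh),a=cv2.minAreaRect(k); o=np.array([near[0]-.09+cx*5e-4,near[1]-.09+cy*5e-4]); 
        if np.hypot(*(o-d))>.06: continue
        a=np.deg2rad(a); 
        if w>hh: ax=np.array([np.cos(a),np.sin(a)])
        else: ax=np.array([-np.sin(a),np.cos(a)])
        ax=ax*np.sign(ax@(d-o)); yaw=np.arctan2(ax[1],ax[0])-np.pi/2
        print("tile",col,"o",o.round(4),"size mm",round(w/2,1),round(hh/2,1),"yaw",round(yaw,4),"dot in tile",(rot(-yaw)@(d-o)*1e3).round(1),"dot",d); out=(o,yaw,d)
    return out
E
python3 - <<'E'
from h import *
print("check"); auto_tile(load("w5"),"r",np.array([.388,.26]),-.008)
s=save("wrist","w14"); r=auto_tile(s,"y",np.array([.5778,.2909]),.007)
if r: o,t,d=r; g=o+rot(t)@[0,-.02]; goto(*g,-.004,t)
E
```

```text
clock: 34.4
tcp_pos: [0.5581, 0.2885, 0.1567]
tool_rot: [[-1.0, -0.004, 0.002], [-0.004, 1.0, -0.0], [-0.002, -0.0, -1.0]]
ft_force: [0.4, 0.2, -0.2]
finger_gap: 0.946
gripper_force: 0.0
check
tile y o [0.6127 0.2917] size mm 73.2 63.1 yaw -1.5475 dot in tile [ 6.9 28.4] dot [0.6412 0.2855]
shift mm [-34.3   2.4 160.8] twist -0.019 rows>= 4 j7 0.94
```

```bash
python3 - <<'E'
from h import *
t=save("top","t14")
for n in("top0","t5","t9","t10","t14"):
    s=load(n);h=cv2.cvtColor(s["image"],cv2.COLOR_BGR2HSV);sub=h[165:260,180:232]
    for c,(a,b) in dict(y=(22,34),b=(105,125)).items():
        m=((sub[...,0]>=a)&(sub[...,0]<=b)&(sub[...,1]>110)&(sub[...,2]>110)).astype(np.uint8)
        k,_,st,cen=cv2.connectedComponentsWithStats(m)
        print(n,c,[(world(s,*(cen[i]+[180,165]),.012)[:2].round(4),int(st[i,4])) for i in range(1,k) if 3<st[i,4]<60])
for n in("w5","w14"):
    s=load(n);h=cv2.cvtColor(s["image"],cv2.COLOR_BGR2HSV)
    print(n,h[200,262],h[150,350],h[200,200])
E
```

```text
top0 y [(array([0.6139, 0.2866]), 8)]
top0 b [(array([0.4634, 0.3717]), 4)]
t5 y [(array([0.6133, 0.2871]), 7)]
t5 b [(array([0.4634, 0.3717]), 4)]
t9 y [(array([0.6138, 0.2865]), 6)]
t9 b [(array([0.4634, 0.3717]), 4)]
t10 y [(array([0.6133, 0.2871]), 7)]
t10 b [(array([0.4634, 0.3717]), 4)]
t14 y []
t14 b []
w5 [ 24  64 171] [ 26  35 183] [ 28  32 190]
w14 [ 22  69 136] [ 31  38 156] [ 30  34 149]
```

```bash
sed -i 's/h\[...,1\]>65)/h[...,1]>52)/' h.py; python3 - <<'E'
from h import *
auto_tile(load("w5"),"r",np.array([.388,.26]),-.008)
s=load("w14");auto_tile(s,"y",np.array([.606,.2909]),.007); tfit
t=save("scene","s14")
for n in ("scene0","s8","s14"):
    s=load(n);h=cv2.cvtColor(s["image"],cv2.COLOR_BGR2HSV);sub=h[150:230,170:270]
    for c,(a,b) in dict(y=(20,34),b=(105,125)).items():
        m=((sub[...,0]>=a)&(sub[...,0]<=b)&(sub[...,1]>120)&(sub[...,2]>110)).astype(np.uint8)
        k,_,st,cen=cv2.connectedComponentsWithStats(m)
        print(n,c,[(world(s,*(cen[i]+[170,150]),.012)[:2].round(4),int(st[i,4])) for i in range(1,k) if 3<st[i,4]<60])
E
```

```text
tile r o [0.3878 0.2603] size mm 90.6 64.7 yaw -1.3187 dot in tile [-8.  35.9] dot [0.4206 0.277 ]
tile y o [0.6055 0.2919] size mm 89.5 64.7 yaw -1.5523 dot in tile [ 7.1 35.6] dot [0.6412 0.2855]
scene0 y [(array([0.6145, 0.2904]), 9)]
scene0 b []
s8 y [(array([0.624 , 0.4949]), 44), (array([0.6145, 0.2904]), 9)]
s8 b []
s14 y [(array([0.6423, 0.2901]), 9)]
s14 b []
```

The yellow tile has been knocked to (0.6055, 0.292), and the fit is clean. I'll grasp it there.

```bash
python3 -c "
from h import *
t=-1.5523;g=np.array([.6055,.2910])+rot(t)@[0,-.02]; goto(*g,-.0042,t)"
```

```text
shift mm [-27.3   1.3 160.7] twist -0.014 rows>= 4 j7 0.94
```

```bash
python3 -m handwheel '90 -27 1 40 -0.014; 90 -27 1 80 -0.014; 90 -27 1 120 -0.014; 90 -27 1 145 -0.014; 90 -27 1 155 -0.014; 90 -27 1 159 -0.014; 90 -27 1 161 -0.014; 90 -27 1 161 -0.014; 90 -27 1 161 -0.014; 60 -27 1 161 -0.014; 60 -27 1 161 -0.014; 60 -27 1 161 -0.014; 60 -27 1 161 -0.014; 60 -27 1 161 -0.014; 60 -27 1 161 -0.014' 60
python3 -m handwheel '60 0 0 -15 0; 60 0 0 -40 0; 60 0 0 -50 0; 60 0 0 -50 0; 60 0 0 -50 0'
python3 -c "
from h import *
goto(.470,.094,.046,-1.541+.002)"
```

```text
clock: 36.05
tcp_pos: [0.5854, 0.2916, -0.004]
tool_rot: [[-1.0, -0.02, 0.002], [-0.02, 1.0, 0.001], [-0.002, 0.001, -1.0]]
ft_force: [-1.3, -0.7, 5.9]
finger_gap: 0.739
gripper_force: 67.7
clock: 36.55
tcp_pos: [0.584, 0.2908, 0.0439]
tool_rot: [[-1.0, -0.02, -0.001], [-0.02, 1.0, -0.001], [0.001, -0.001, -1.0]]
ft_force: [-0.1, -0.9, -2.4]
finger_gap: 0.736
gripper_force: 66.9
shift mm [ 117.9 -194.5   -1.8] twist -0.012 rows>= 5 j7 0.95
```

```bash
python3 -m handwheel '60 25 -36 0 0; 60 50 -72 0 0; 60 75 -108 0 0; 60 100 -144 0 -0.01; 60 112 -175 0 -0.016; 60 116 -191 0 -0.016; 60 116 -191 0 -0.016; 60 116 -191 20 -0.016; 60 116 -191 35 -0.016; 60 116 -191 39 -0.016; 60 116 -191 40 -0.016; 60 116 -191 40 -0.016; 60 116 -191 40 -0.016'
cat > al.py <<'E'
from h import *
def al(s,S):
    tcp=robot.get_state()["tcp_pos"]
    f=lambda q,z:worldw(s,*q,z)[:2]
    S=sorted(S); a,b=f(S[0],.008),f(S[-1],.008);L=np.linalg.norm(b-a);ey=(b-a)/L;ex=np.array([ey[1],-ey[0]]);mid=(a+b)/2
    cols=(200,215,230,245,260,275,290,305); rows=edges(s,cols,215,229); p=np.array([f((c,r),.02) for c,r in zip(cols,rows)])
    q=np.polyfit((p-mid)@ey,(p-mid)@ex,1)
    # lateral ends: tile left/right border along rows just below the edge
    g=cv2.GaussianBlur(s["image"].astype(np.float32).mean(2),(5,5),1)
    row=int(np.mean(rows))+6; l=g[row-2:row+3].mean(0); d=np.abs(np.diff(l))
    i=180+np.argmax(d[180:203])+.5; j=310+np.argmax(d[310:335])+.5
    pl,pr=f((i,row),.02),f((j,row),.02); yc=((pl+pr)/2-mid)@ey
    print("sep",L.round(4),"bed yaw",np.arctan2(ex[1],ex[0]).round(4),"edge x",(np.polyval(q,yc)*1e3).round(2),"relyaw",(-q[0]).round(4),"cols",i,j,"w",np.linalg.norm(pr-pl).round(4),"yc",(yc*1e3).round(2),"rows",np.round(rows,1))
E
python3 - <<'E'
from al import *
al(load("w7"),[(192.81,179.68),(357.18,179.44)]); al(load("w9"),[(190.58,49.23),(365.1,55.59)])
s=save("wrist","w15");S=screws(s,20);print(S); 
if len(S)==2: al(s,[x[0] for x in S])
E
```

```text
clock: 37.85
tcp_pos: [0.4729, 0.0985, 0.0045]
tool_rot: [[-0.999, -0.037, 0.001], [-0.037, 0.999, 0.001], [-0.001, 0.001, -1.0]]
ft_force: [0.1, -0.2, -1.6]
finger_gap: 0.738
gripper_force: 66.9
sep 0.0815 bed yaw 0.0338 edge x 16.53 relyaw -0.0219 cols 190.5 325.5 w 0.064 yc -8.93 rows [219.6 220.1 220.4 220.8 221.1 221.2 221.5 221.6]
sep 0.0815 bed yaw 0.0346 edge x 78.56 relyaw -0.0021 cols 190.5 325.5 w 0.0641 yc -8.43 rows [219.5 219.9 220.  220.7 220.8 221.  221.2 221.4]
[([323.0, 173.36], 135), ([158.46, 173.44], 120)]
sep 0.0814 bed yaw 0.0353 edge x 20.57 relyaw -0.0076 cols 190.5 324.5 w 0.064 yc 8.74 rows [221.6 221.9 222.2 222.4 222.5 222.7 222.7 222.6]
```

```bash
python3 -m handwheel '60 0 0 0.8 -0.008; 60 0 0 0.8 -0.008; 60 -6 -1 0.8 -0.008; 60 -13 -1.2 0.8 -0.008; 60 -20 -1.2 0.8 -0.008; 60 -27 -1.2 0.8 -0.008; 60 -34 -1.2 0.8 -0.008; 60 -41 -1.2 0.8 -0.008; 60 -48 -1.2 0.8 -0.008; 60 -53 -1.2 0.8 -0.008; 60 -57 -1.2 0.8 -0.008; 60 -59 -1.2 0.8 -0.008; 60 -59 -1.2 0.8 -0.008; 60 -59 -1.2 0.8 -0.008; 60 -59 -1.2 0.8 -0.008'
python3 - <<'E'
from al import *
s=save("wrist","w16");S=screws(s,20);print(S); 
if len(S)==2: al(s,[x[0] for x in S])
E
```

```text
clock: 39.4
tcp_pos: [0.529, 0.0988, 0.0039]
tool_rot: [[-0.999, -0.045, -0.004], [-0.045, 0.999, -0.001], [0.004, -0.001, -1.0]]
ft_force: [-4.5, -0.4, 7.2]
finger_gap: 0.743
gripper_force: 67.9
[([157.91, 58.89], 140), ([332.63, 58.59], 150)]
sep 0.0814 bed yaw 0.0348 edge x 76.01 relyaw 0.0015 cols 190.5 324.5 w 0.0638 yc 6.88 rows [221.4 221.6 221.8 222.1 222.2 222.3 222.4 222.4]
```

```bash
python3 -m handwheel '60 -1 0.4 0 0; 60 -2 0.4 0 0; 60 -2.7 0.4 0 0; 60 -2.7 0.4 0 0; 60 -2.7 0.4 0 0; 60 -2.7 0.4 0 0'
python3 - <<'E'
from al import *
s=save("wrist","w17");S=screws(s,20)
al(s,[x[0] for x in S])
E
python3 -m handwheel '90 0 0 0 0; 90 0 0 0 0; 90 0 0 -2 0; 90 0 0 -2 0; 90 15 0 -3 0; 90 35 0 -6 0; 90 60 0 -20 0; 90 80 0 -50 0; 90 90 0 -90 0; 90 100 0 -120 0; 90 100 0 -120 0; 90 100 0 -120 0; 90 100 0 -120 0'
python3 - <<'E'
from h import *
s=save("wrist","w18"); N=np.array([.589,.0945])
print("red was",tile(load("w11"),"r",N,z=.02)[0][2]); print(tile(s,"y",N,z=.02)[0])
f=lambda q,z:worldw(s,*q,z)[:2]; S=sorted(x[0] for x in screws(s)); print(S)
for n,c in(("w11","r"),("w18","y")):
    s=load(n);S=sorted(x[0] for x in screws(s) if x[0][1]<220); a,b=worldw(s,*S[0],.008)[:2],worldw(s,*S[-1],.008)[:2];ey=(b-a)/np.linalg.norm(b-a);ex=np.array([ey[1],-ey[0]])
    d=tile(s,c,N,z=.02)[0][2]-(a+b)/2; print(n,len(S),np.linalg.norm(b-a),d@ex,d@ey)
E
```

```text
clock: 40.05
tcp_pos: [0.531, 0.099, 0.004]
tool_rot: [[-0.999, -0.045, -0.006], [-0.045, 0.999, -0.002], [0.006, -0.001, -1.0]]
ft_force: [-5.0, 0.6, 7.8]
finger_gap: 0.737
gripper_force: 68.0
sep 0.0815 bed yaw 0.0354 edge x 77.94 relyaw 0.0018 cols 190.5 324.5 w 0.0637 yc 7.0 rows [221.4 221.6 221.9 222.  222.1 222.2 222.3 222.4]
clock: 41.4
tcp_pos: [0.434, 0.0946, 0.1227]
tool_rot: [[-0.999, -0.044, -0.001], [-0.044, 0.999, -0.0], [0.001, -0.0, -1.0]]
ft_force: [0.6, -0.6, 0.2]
finger_gap: 0.901
gripper_force: 0.0
red was [0.5883 0.0944]
(np.float64(0.001608755955182065), np.int32(84), array([0.5876, 0.0953]), array([250.8, 322.6]))
[[488.88, 220.18]]Traceback (most recent call last):
  File "<stdin>", line 6, in <module>
IndexError: list index out of range
```

```bash
for i in 1 2 3; do python3 -m handwheel '90 0 0 0 0; 90 0 0 0 0; 90 0 0 0 0; 90 0 0 0 0; 90 0 0 0 0; 90 0 0 0 0; 90 0 0 0 0; 90 0 0 0 0; 90 0 0 0 0; 90 0 0 0 0; 90 0 0 0 0; 90 0 0 0 0; 90 0 0 0 0; 90 0 0 0 0; 90 0 0 0 0; 90 0 0 0 0; 90 0 0 0 0; 90 0 0 0 0; 90 0 0 0 0' | head -1; done
python3 - <<'E'
from h import *
s=save("wrist","w19");print(tile(s,"y",np.array([.589,.0945]),z=.02)[0])
E
python3 -m handwheel '90 0 0 40 0; 90 0 0 80 0; 90 -10 0 105 0; 90 -25 0 115 0; 90 -45 0 119 0; 90 -65 0 120 0; 90 -80 0 120 0; 90 -90 0 120 0; 90 -90 0 120 0; 90 -90 0 120 0; 60 -90 0 120 0; 60 -90 0 120 0; 60 -90 0 120 0; 60 -90 0 120 0; 60 -90 0 120 0'
python3 -m handwheel '60 10 0 0 0; 60 20 0 0 0; 60 30 0 0 0; 60 40 0 0 0; 60 50 0 0 0; 60 60 0 0 0; 60 70 0 0 0; 60 70 0 0 0; 60 70 0 -30 0; 60 70 0 -60 0; 60 70 0 -100 0; 60 70 0 -120 0; 60 70 0 -120 0; 60 70 0 -120 0'
python3 -c "
from h import *
goto(.455,-.340,.0005,1.52)"
```

```text
clock: 43.35
clock: 45.25
clock: 47.15
(np.float64(0.0016616894997577916), np.int32(87), array([0.5876, 0.0954]), array([250.6, 321.8]))
clock: 48.7
tcp_pos: [0.5229, 0.0988, 0.004]
tool_rot: [[-0.999, -0.045, -0.002], [-0.045, 0.999, -0.001], [0.002, -0.001, -1.0]]
ft_force: [-2.4, -1.1, 5.6]
finger_gap: 0.742
gripper_force: 66.4
clock: 50.1
tcp_pos: [0.4512, 0.0948, 0.1221]
tool_rot: [[-0.999, -0.044, -0.006], [-0.044, 0.999, -0.002], [0.006, -0.002, -1.0]]
ft_force: [-0.8, 0.5, -1.8]
finger_gap: 0.737
gripper_force: 67.8
shift mm [  14.6 -434.4  122.3] twist 0.095 rows>= 10 j7 1.14
```

```bash
python3 -m handwheel '60 1 -43 0 0.01; 60 3 -86 0 0.02; 60 4 -130 0 0.03; 60 6 -174 0 0.04; 60 7 -218 0 0.05; 60 9 -262 0 0.06; 60 10 -306 0 0.07; 60 12 -350 0 0.09; 60 13 -395 0 0.095; 60 14 -434 0 0.095; 60 14 -434 40 0.095; 60 14 -434 80 0.095; 60 14 -434 105 0.095; 60 14 -434 117 0.095; 60 14 -434 121 0.095; 60 14 -434 123 0.095; 60 14 -434 124 0.095; 60 14 -434 124 0.095; 60 14 -434 124 0.095'
python3 -m handwheel '90 0 0 0 0; 90 0 0 0 0; 90 0 0 0 0; 90 0 0 -20 0; 90 0 0 -60 0; 90 0 0 -110 0; 90 0 0 -150 0; 90 0 0 -150 0; 90 0 0 -150 0'
python3 - <<'E'
from h import *
s=save("wrist","w20");auto_tile(s,"y",np.array([.485,-.341]),.007,z=.015);auto_tile(load("w12"),"r",np.array([.592,-.341]),-.008,z=.015)
goto(.5122,-.033,.209,1.6)
E
```

```text
clock: 52.0
tcp_pos: [0.4599, -0.3389, 0.0006]
tool_rot: [[-0.999, 0.051, 0.002], [0.051, 0.999, -0.001], [-0.002, -0.001, -1.0]]
ft_force: [-0.5, -0.0, -2.4]
finger_gap: 0.743
gripper_force: 67.7
clock: 52.9
tcp_pos: [0.4597, -0.3388, 0.1507]
tool_rot: [[-0.999, 0.051, 0.002], [0.051, 0.999, -0.002], [-0.002, -0.002, -1.0]]
ft_force: [-0.7, -0.1, 1.1]
finger_gap: 0.899
gripper_force: 0.0
tile y o [ 0.4848 -0.3434] size mm 132.7 188.2 yaw -1.6336 dot in tile [ 2.6 39.5] dot [ 0.524  -0.3485]
tile r o [ 0.5708 -0.3489] size mm 132.6 146.3 yaw -1.634 dot in tile [-12.5  55.7] dot [ 0.6272 -0.34  ]
shift mm [-37.8 307.6 -59.7] twist -0.08 rows>= 7 j7 1.92
```

```bash
python3 -m handwheel '60 -5 44 -60 -0.01; 60 -10 88 -60 -0.02; 60 -16 132 -60 -0.03; 60 -21 176 -60 -0.04; 60 -27 220 -60 -0.05; 60 -32 264 -60 -0.07; 60 -38 308 -60 -0.08; 55 -38 308 -60 -0.08; 55 -38 308 -60 -0.08; 55 -38 308 -60 -0.08'
python3 -c "
from dial import *
auto(save('wrist','w21'))
goto(.5122,-.033,.042,1.6)"
```

```text
clock: 53.95
tcp_pos: [0.512, -0.0344, 0.2082]
tool_rot: [[-1.0, -0.027, -0.003], [-0.027, 1.0, -0.001], [0.003, -0.001, -1.0]]
ft_force: [-0.6, -0.3, -0.3]
finger_gap: 0.554
gripper_force: 0.0
knob 1.584 1.511 n 614 ring 0.14 dark 83.0 197.0
shift mm [ -0.5   1.9 166.4] twist -0.003 rows>= 4 j7 1.42
```

```bash
python3 -m handwheel '55 0 2 50 0; 55 0 2 100 0; 55 0 2 140 0; 55 0 2 160 0; 55 0 2 166 0; 55 0 2 166 0; 55 0 2 166 0; 20 0 2 166 0; 20 0 2 166 0; 20 0 2 166 0; 20 0 2 166 0; 20 0 2 166 0' 50
python3 -m handwheel '20 0 0 0 0.1; 20 0 0 0 0.2; 20 0 0 0 0.3; 20 0 0 0 0.4; 20 0 0 0 0.5; 20 0 0 0 0.6; 20 0 0 0 0.7; 20 0 0 0 0.8; 20 0 0 0 0.82; 20 0 0 0 0.82; 20 0 0 0 0.82; 20 0 0 0 0.82; 20 0 0 0 0.82; 55 0 0 0 0.82; 55 0 0 0 0.82; 55 0 0 0 0.82; 55 0 0 -30 0.82; 55 0 0 -80 0.82; 55 0 0 -130 0.82; 55 0 0 -166 0.82'
python3 -m handwheel '100 0 0 0 -0.15; 100 0 0 0 -0.3; 100 0 0 0 -0.45; 100 0 0 0 -0.6; 100 0 0 0 -0.7; 100 0 0 0 -0.82; 100 0 0 0 -0.82; 100 0 0 0 -0.82'
python3 -c "
from dial import *
auto(save('wrist','w22'));t=save('top','t22');save('scene','s22')
for n in('t22','s22'):
    s=load(n);h=cv2.cvtColor(s['image'],cv2.COLOR_BGR2HSV);m=((h[...,0]>=100)&(h[...,0]<=128)&(h[...,1]>110)&(h[...,2]>90)).astype(np.uint8)
    k,_,st,cen=cv2.connectedComponentsWithStats(m)
    for i in range(1,k):
        p=world(s,*cen[i],.012)[:2]
        if abs(p[0]-.45)<.12 and abs(p[1]-.37)<.12: print(n,p.round(4),st[i,4])
goto(.4278-.02,.3608-.004,.155,-1.33)"
```

```text
clock: 55.2
tcp_pos: [0.5141, -0.0339, 0.0456]
tool_rot: [[-1.0, -0.027, 0.003], [-0.027, 1.0, -0.004], [-0.003, -0.004, -1.0]]
ft_force: [-0.9, -3.8, 6.3]
finger_gap: 0.303
gripper_force: 48.8
clock: 57.2
tcp_pos: [0.5136, -0.0301, 0.2127]
tool_rot: [[-0.704, 0.71, 0.003], [0.71, 0.704, 0.0], [-0.002, 0.003, -1.0]]
ft_force: [0.8, -0.3, -0.4]
finger_gap: 0.548
gripper_force: 0.0
clock: 58.0
tcp_pos: [0.5127, -0.0304, 0.2094]
tool_rot: [[-1.0, -0.027, -0.0], [-0.027, 1.0, 0.0], [0.0, 0.0, -1.0]]
ft_force: [-0.0, -0.2, -0.7]
finger_gap: 0.999
gripper_force: 0.0
knob 2.403 2.276 n 645 ring 0.14 dark 79.0 187.0
t22 [0.4634 0.3717] 4
t22 [0.3734 0.4652] 9
s22 [0.4624 0.3765] 1
shift mm [ 94.  390.2  54.5] twist -0.212 rows>= 9 j7 1.47
```

```bash
python3 -m handwheel '100 20 40 0 0; 100 35 85 0 0; 100 45 130 0 0; 100 55 175 0 -0.05; 100 65 220 0 -0.1; 100 75 265 10 -0.15; 100 85 310 30 -0.2; 95 94 355 50 -0.21; 95 94 390 54 -0.21; 95 94 390 54 -0.21; 95 94 390 54 -0.21; 95 94 390 54 -0.21; 95 94 390 54 -0.21'
python3 - <<'E'
from h import *
s=save("wrist","w23"); r=auto_tile(s,"b",np.array([.4278,.3608]),0)
if r: o,t,d=r; g=o+rot(t)@[0,-.02]; goto(*g,-.0042,t)
E
```

```text
clock: 59.45
tcp_pos: [0.4083, 0.3546, 0.1558]
tool_rot: [[-0.972, -0.234, 0.001], [-0.234, 0.972, -0.001], [-0.0, -0.001, -1.0]]
ft_force: [-0.1, -0.5, 0.1]
finger_gap: 0.948
gripper_force: 0.0
tile b o [0.4274 0.3648] size mm 89.6 64.8 yaw -1.3297 dot in tile [ 0.1 35.6] dot [0.462  0.3732]
shift mm [ -0.8   5.3 160.1] twist -0.005 rows>= 4 j7 0.81
```

```bash
python3 -m handwheel '90 -1 4 40 -0.005; 90 -1 4 80 -0.005; 90 -1 4 120 -0.005; 90 -1 4 145 -0.005; 90 -1 4 155 -0.005; 90 -1 4 159 -0.005; 90 -1 4 160 -0.005; 90 -1 4 160 -0.005; 90 -1 4 160 -0.005; 60 -1 4 160 -0.005; 60 -1 4 160 -0.005; 60 -1 4 160 -0.005; 60 -1 4 160 -0.005; 60 -1 4 160 -0.005; 60 -1 4 160 -0.005' 60
python3 -m handwheel '60 0 0 -15 0; 60 0 0 -40 0; 60 0 0 -50 0; 60 0 0 -50 0; 60 0 0 -50 0'
python3 -c "
from h import *
goto(.471,.0905,.046,-1.536)"
```

```text
clock: 61.0
tcp_pos: [0.4081, 0.3607, -0.003]
tool_rot: [[-0.97, -0.241, 0.002], [-0.241, 0.97, 0.001], [-0.002, 0.0, -1.0]]
ft_force: [-1.4, -1.6, 5.7]
finger_gap: 0.74
gripper_force: 65.8
clock: 61.5
tcp_pos: [0.4073, 0.36, 0.0452]
tool_rot: [[-0.97, -0.242, -0.0], [-0.242, 0.97, -0.001], [0.0, -0.0, -1.0]]
ft_force: [1.0, -0.4, -1.2]
finger_gap: 0.74
gripper_force: 66.4
shift mm [   3.4 -276.9   -0.7] twist 0.209 rows>= 6 j7 0.74
```

```bash
python3 -m handwheel '60 1 -45 0 0.03; 60 1 -90 0 0.06; 60 2 -135 0 0.1; 60 2 -180 0 0.14; 60 3 -225 0 0.18; 60 3 -265 0 0.2; 60 3 -277 0 0.209; 60 3 -277 0 0.209; 60 3 -277 0 0.209; 60 3 -277 20 0.209; 60 3 -277 35 0.209; 60 3 -277 39 0.209; 60 3 -277 41 0.209; 60 3 -277 41 0.209; 60 3 -277 41 0.209'
python3 - <<'E'
from al import *
s=save("wrist","w24");S=screws(s,20);print(S)
if len(S)==2: al(s,[x[0] for x in S])
E
```

```text
clock: 63.0
tcp_pos: [0.4717, 0.0927, 0.005]
tool_rot: [[-0.999, -0.038, 0.001], [-0.038, 0.999, 0.001], [-0.001, 0.001, -1.0]]
ft_force: [-1.0, 1.9, 2.0]
finger_gap: 0.737
gripper_force: 66.7
[([169.8, 175.73], 125), ([333.68, 176.1], 123)]
sep 0.0814 bed yaw 0.0348 edge x 17.94 relyaw -0.01 cols 190.5 324.5 w 0.064 yc 3.04 rows [218.8 218.9 219.3 219.6 219.8 219.9 219.9 220. ]
```

```bash
python3 -m handwheel '60 0 -1 0 -0.011; 60 0 -2 0 -0.011; 60 -6 -2.9 0 -0.011; 60 -13 -2.9 0 -0.011; 60 -20 -2.9 0 -0.011; 60 -27 -2.9 0 -0.011; 60 -34 -2.9 0 -0.011; 60 -41 -2.9 0 -0.011; 60 -48 -2.9 0 -0.011; 60 -53 -2.9 0 -0.011; 60 -57 -2.9 0 -0.011; 60 -60 -2.9 0 -0.011; 60 -60.5 -2.9 0 -0.011; 60 -60.5 -2.9 0 -0.011; 60 -60.5 -2.9 0 -0.011'
python3 - <<'E'
from al import *
s=save("wrist","w25");S=screws(s,20);print(S)
if len(S)==2: al(s,[x[0] for x in S])
E
```

```text
clock: 64.55
tcp_pos: [0.529, 0.0892, 0.005]
tool_rot: [[-0.999, -0.046, -0.006], [-0.046, 0.999, -0.002], [0.006, -0.002, -1.0]]
ft_force: [-6.9, 0.3, 11.6]
finger_gap: 0.739
gripper_force: 67.9
[([178.01, 58.19], 140), ([351.3, 61.57], 141)]
sep 0.0813 bed yaw 0.0336 edge x 74.77 relyaw 0.0012 cols 190.5 324.5 w 0.0641 yc -2.49 rows [218.5 218.7 218.9 219.2 219.5 219.6 219.7 219.8]
```

```bash
python3 -m handwheel '60 -1 1.2 -0.6 0; 60 -2 2.4 -0.6 0; 60 -3 2.4 -0.6 0; 60 -3 2.4 -0.6 0; 60 -3 2.4 -0.6 0; 60 -3 2.4 -0.6 0; 60 -3 2.4 -0.6 0'
python3 - <<'E'
from al import *
s=save("wrist","w26");S=screws(s,20);print(S)
if len(S)==2: al(s,[x[0] for x in S])
E
```

```text
clock: 65.3
tcp_pos: [0.534, 0.0913, 0.0051]
tool_rot: [[-0.999, -0.045, -0.003], [-0.045, 0.999, -0.002], [0.003, -0.002, -1.0]]
ft_force: [-3.1, -1.5, 6.1]
finger_gap: 0.742
gripper_force: 67.3
[([173.91, 48.14], 138), ([347.9, 50.58], 137)]
sep 0.0814 bed yaw 0.0345 edge x 79.87 relyaw -0.0007 cols 190.5 324.5 w 0.0641 yc -0.72 rows [218.6 218.8 219.1 219.3 219.7 219.7 219.8 219.9]
```

```bash
python3 -m handwheel '60 1 0.8 0 0; 60 2.5 0.8 0 0; 60 2.5 0.8 0 0; 60 2.5 0.8 0 0; 60 2.5 0.8 0 0'
python3 - <<'E'
from al import *
s=save("wrist","w27");S=screws(s,20);print(robot.get_state()["tcp_pos"],robot.get_state()["ft_force"])
if len(S)==2: al(s,[x[0] for x in S])
E
```

```text
clock: 65.85
tcp_pos: [0.5331, 0.0935, 0.005]
tool_rot: [[-0.999, -0.046, 0.001], [-0.046, 0.999, 0.0], [-0.001, 0.0, -1.0]]
ft_force: [0.9, -0.5, 0.5]
finger_gap: 0.739
gripper_force: 66.6
[0.53300112 0.09359509 0.00507397] [ 1.46393903 -0.5281303   0.21431887]
```

```bash
python3 - <<'E'
from al import *
s=load("w27");print(screws(s,10))
S=[x[0] for x in screws(s,10) if x[0][1]<100]; 
if len(S)>1: al(s,S[:2])
s=save("wrist","w28");print(robot.get_state()["tcp_pos"]);S=[x[0] for x in screws(s,10) if x[0][1]<100];print(S)
if len(S)>1: al(s,S[:2])
E
```

```text
[([169.1, 50.15], 139), ([343.51, 51.96], 142), ([58.36, 246.2], 61)]
sep 0.0814 bed yaw 0.0347 edge x 78.93 relyaw -0.0009 cols 190.5 324.5 w 0.064 yc 1.56 rows [218.8 218.9 219.3 219.5 219.8 219.8 219.9 220.1]
[0.53287078 0.09372691 0.0050571 ]
[[169.0, 50.44], [343.35, 52.16]]
sep 0.0814 bed yaw 0.0353 edge x 78.81 relyaw -0.0014 cols 190.5 324.5 w 0.064 yc 1.59 rows [218.7 218.9 219.3 219.5 219.8 219.8 219.9 220. ]
```

```bash
python3 -m handwheel '60 0.3 -0.7 0 0; 60 0.4 -1.4 0 0; 60 0.4 -1.4 0 0; 60 0.4 -1.4 0 0; 60 0.4 -1.4 0 0; 60 0.4 -1.4 0 0'
python3 - <<'E'
from al import *
s=save("wrist","w29");S=[x[0] for x in screws(s,10) if x[0][1]<100]
if len(S)>1: al(s,S[:2])
E
```

```text
clock: 66.55
tcp_pos: [0.5319, 0.0921, 0.005]
tool_rot: [[-0.999, -0.046, -0.001], [-0.046, 0.999, 0.0], [0.001, 0.0, -1.0]]
ft_force: [0.2, 0.3, 0.3]
finger_gap: 0.739
gripper_force: 66.6
sep 0.0814 bed yaw 0.035 edge x 77.73 relyaw -0.0007 cols 190.5 324.5 w 0.064 yc 0.19 rows [218.7 218.8 219.2 219.4 219.7 219.8 219.9 219.9]
```

```bash
python3 -m handwheel '60 -0.4 0 0.3 0; 60 -0.4 0 0.3 0; 90 0 0 0.3 0; 90 0 0 0 0; 90 0 0 -1 0; 90 0 0 -1 0; 90 15 0 -3 0; 90 35 0 -6 0; 90 60 0 -20 0; 90 80 0 -50 0; 90 90 0 -90 0; 90 100 0 -120 0; 90 100 0 -120 0; 90 100 0 -120 0; 90 100 0 -120 0'
python3 - <<'E'
from h import *
s=save("wrist","w30");print(tile(s,"b",np.array([.589,.0945]),z=.02)[0])
E
```

```text
clock: 68.1
tcp_pos: [0.4321, 0.087, 0.1243]
tool_rot: [[-0.999, -0.046, -0.001], [-0.046, 0.999, -0.0], [0.001, -0.0, -1.0]]
ft_force: [-0.4, -0.2, 0.3]
finger_gap: 0.898
gripper_force: 0.0
(np.float64(0.0022555196802638597), np.int32(70), array([0.5868, 0.0949]), array([257. , 322.5]))
```

```bash
for i in 1 2 3; do python3 -m handwheel '90 0 0 0 0; 90 0 0 0 0; 90 0 0 0 0; 90 0 0 0 0; 90 0 0 0 0; 90 0 0 0 0; 90 0 0 0 0; 90 0 0 0 0; 90 0 0 0 0; 90 0 0 0 0; 90 0 0 0 0; 90 0 0 0 0; 90 0 0 0 0; 90 0 0 0 0; 90 0 0 0 0; 90 0 0 0 0; 90 0 0 0 0; 90 0 0 0 0; 90 0 0 0 0' | head -1; done
python3 - <<'E'
from h import *
s=save("wrist","w31");print(tile(s,"b",np.array([.589,.0945]),z=.02)[0])
E
python3 -m handwheel '90 0 0 40 0; 90 0 0 80 0; 90 -10 0 105 0; 90 -25 0 115 0; 90 -45 0 119 0; 90 -65 0 120 0; 90 -80 0 120.5 0; 90 -90 0 120.5 0; 90 -90 0 120.5 0; 90 -90 0 120.5 0; 60 -90 0 120.5 0; 60 -90 0 120.5 0; 60 -90 0 120.5 0; 60 -90 0 120.5 0; 60 -90 0 120.5 0'
python3 -m handwheel '60 10 0 0 0; 60 20 0 0 0; 60 30 0 0 0; 60 40 0 0 0; 60 50 0 0 0; 60 60 0 0 0; 60 70 0 0 0; 60 70 0 0 0; 60 70 0 -30 0; 60 70 0 -60 0; 60 70 0 -100 0; 60 70 0 -120 0; 60 70 0 -120 0; 60 70 0 -120 0'
python3 -c "
from h import *
goto(.351,-.336,.0005,1.52)"
```

```text
clock: 70.05
clock: 71.95
clock: 73.85
(np.float64(0.0021410915028478683), np.int32(65), array([0.5869, 0.095 ]), array([256.7, 321.8]))
clock: 75.4
tcp_pos: [0.521, 0.0915, 0.0051]
tool_rot: [[-0.999, -0.047, -0.001], [-0.047, 0.999, -0.001], [0.001, -0.001, -1.0]]
ft_force: [-2.2, -0.2, 6.3]
finger_gap: 0.735
gripper_force: 66.2
clock: 76.8
tcp_pos: [0.4496, 0.0873, 0.1234]
tool_rot: [[-0.999, -0.046, -0.005], [-0.046, 0.999, -0.002], [0.005, -0.002, -1.0]]
ft_force: [-0.2, 0.5, -1.4]
finger_gap: 0.742
gripper_force: 67.1
shift mm [ 117.3 -418.1  124.1] twist 0.097 rows>= 10 j7 1.06
```

```bash
python3 -m handwheel '60 12 -42 0 0.01; 60 24 -84 0 0.02; 60 36 -126 0 0.03; 60 48 -168 0 0.04; 60 60 -210 0 0.05; 60 72 -252 0 0.06; 60 84 -294 0 0.07; 60 96 -336 0 0.09; 60 107 -378 0 0.097; 60 117 -418 0 0.097; 60 117 -418 40 0.097; 60 117 -418 80 0.097; 60 117 -418 105 0.097; 60 117 -418 117 0.097; 60 117 -418 121 0.097; 60 117 -418 123 0.097; 60 117 -418 124 0.097; 60 117 -418 124 0.097; 60 117 -418 124 0.097'
python3 -m handwheel '90 0 0 0 0; 90 0 0 0 0; 90 0 0 0 0; 90 0 0 -20 0; 90 0 0 -60 0; 90 0 0 -110 0; 90 0 0 -150 0; 90 0 0 -150 0; 90 0 0 -150 0'
python3 - <<'E'
from h import *
s=save("wrist","w32");
for c,n in(("b",(.415,-.34)),("y",(.524,-.3485))): print(c,tile(s,c,np.array(n),z=.015)[:1])
goto(.5122,-.033,.209,1.6)
E
```

```text
clock: 78.7
tcp_pos: [0.3551, -0.3351, 0.0015]
tool_rot: [[-0.999, 0.051, 0.001], [0.051, 0.999, -0.001], [-0.001, -0.001, -1.0]]
ft_force: [0.3, 0.5, -1.3]
finger_gap: 0.742
gripper_force: 67.0
clock: 79.6
tcp_pos: [0.3547, -0.335, 0.1514]
tool_rot: [[-0.999, 0.051, 0.001], [0.051, 0.999, -0.002], [-0.001, -0.002, -1.0]]
ft_force: [-1.0, -0.2, -1.3]
finger_gap: 0.896
gripper_force: 0.0
b [(np.float64(0.006621689071270342), np.int32(95), array([ 0.4214, -0.3382]), array([256.7, 240.2]))]
y [(np.float64(0.31289079212615045), np.int32(14), array([ 0.5613, -0.0378]), array([461.7, 304.2]))]
shift mm [-142.6  309.2  -58.9] twist -0.08 rows>= 7 j7 1.91
```

```bash
python3 -m handwheel '60 -20 44 -59 0; 60 -40 88 -59 0; 60 -60 132 -59 0.1; 60 -80 176 -59 0.2; 60 -100 220 -59 0.3; 60 -120 264 -59 0.4; 60 -142 309 -59 0.55; 55 -142 309 -59 0.7; 55 -142 309 -59 0.85; 55 -142 309 -59 1.0; 55 -142 309 -59 1.15; 55 -142 309 -59 1.3; 55 -142 309 -59 1.45; 55 -142 309 -59 1.52; 55 -142 309 -59 1.52; 55 -142 309 -59 1.52; 55 -142 309 -59 1.52'
python3 -c "
from dial import *
auto(save('wrist','w33'))
goto(.5122,-.033,.042,0)"
```

```text
clock: 81.35
tcp_pos: [0.5118, -0.0333, 0.2088]
tool_rot: [[-0.001, 1.0, -0.002], [1.0, 0.001, -0.0], [-0.0, -0.002, -1.0]]
ft_force: [-0.2, 0.3, -0.0]
finger_gap: 0.551
gripper_force: 0.0
knob 1.484 2.411 n 820 ring 0.14 dark 81.0 215.0
shift mm [  0.3   0.5 167. ] twist 0.001 rows>= 4 j7 -0.03
```

```bash
python3 -m handwheel '55 0 0 50 0; 55 0 0 100 0; 55 0 0 140 0; 55 0 0 160 0; 55 0 0 166 0; 55 0 0 166 0; 55 0 0 166 0; 20 0 0 166 0; 20 0 0 166 0; 20 0 0 166 0; 20 0 0 166 0; 20 0 0 166 0' 50
python3 -m handwheel '20 0 0 0 -0.12; 20 0 0 0 -0.24; 20 0 0 0 -0.36; 20 0 0 0 -0.48; 20 0 0 0 -0.6; 20 0 0 0 -0.72; 20 0 0 0 -0.84; 20 0 0 0 -0.96; 20 0 0 0 -1.08; 20 0 0 0 -1.2; 20 0 0 0 -1.32; 20 0 0 0 -1.44; 20 0 0 0 -1.56; 20 0 0 0 -1.68; 20 0 0 0 -1.8; 20 0 0 0 -1.92; 20 0 0 0 -2.04; 20 0 0 0 -2.16; 20 0 0 0 -2.28; 20 0 0 0 -2.4'
python3 -m handwheel '20 0 0 0 0; 20 0 0 0 0; 20 0 0 0 0; 20 0 0 0 0; 55 0 0 0 0; 55 0 0 0 0; 55 0 0 0 0; 55 0 0 -30 0; 55 0 0 -80 0; 55 0 0 -130 0; 55 0 0 -166 0; 100 0 0 -166 0.15; 100 0 0 -166 0.3; 100 0 0 -166 0.45; 100 0 0 -166 0.6; 100 0 0 -166 0.75; 100 0 0 -166 0.82; 100 0 0 -166 0.82; 100 0 0 -166 0.82'
python3 -c "
from dial import *
s=save('wrist','w34');auto(s); im=s['image'][130:225,205:305];a=cv2.resize(im,(400,380),interpolation=cv2.INTER_CUBIC)
t=save('top','t34');b=cv2.resize(t['image'][165:275,225:395],(587,380),interpolation=cv2.INTER_CUBIC)[:,187:]
cv2.imwrite('pics/f.png',np.hstack([a,b]));print(robot.get_state()['tool_rot'].round(2).tolist())"
```

```text
clock: 82.6
tcp_pos: [0.514, -0.0334, 0.0454]
tool_rot: [[0.0, 1.0, 0.005], [1.0, -0.0, -0.0], [-0.0, 0.005, -1.0]]
ft_force: [-0.2, 0.4, 7.2]
finger_gap: 0.307
gripper_force: 49.2
clock: 84.6
tcp_pos: [0.5135, -0.0343, 0.0454]
tool_rot: [[-0.673, -0.74, 0.003], [-0.74, 0.673, -0.003], [-0.0, -0.004, -1.0]]
ft_force: [0.0, -1.5, 7.3]
finger_gap: 0.304
gripper_force: 49.4
clock: 86.5
tcp_pos: [0.5119, -0.0332, 0.2094]
tool_rot: [[-1.0, -0.011, -0.001], [-0.011, 1.0, -0.0], [0.001, -0.0, -1.0]]
ft_force: [0.5, 0.6, 0.1]
finger_gap: 1.003
gripper_force: 0.0
knob 0.013 0.128 n 627 ring 0.14 dark 85.0 187.0
[[-1.0, -0.01, -0.0], [-0.01, 1.0, 0.0], [0.0, 0.0, -1.0]]
```

View pics/f.png

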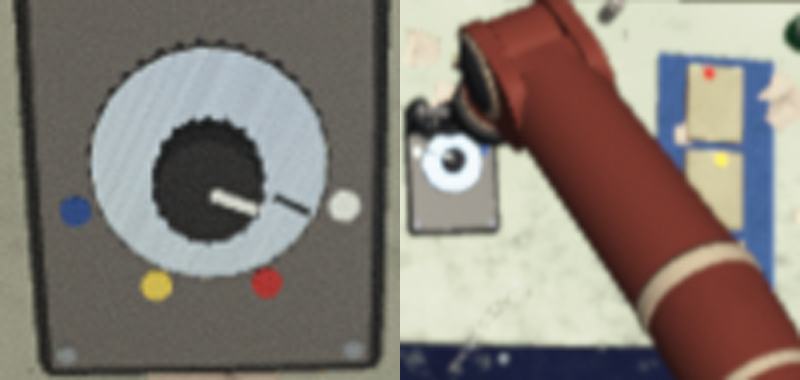

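The pointer is at or very near white, and the red and yellow tiles lie flat on the mat with the arm hiding the blue one. I'll make one numeric check of the knob and of blue's height.

```bash
python3 - <<'E'
from dial import *
k=1.5
dial(load("w34"),(209*k,160*k),((344*k,206*k),(266*k,284*k),(156*k,286*k),(76*k,211*k)),(212*k,194*k),(258*k,212*k),(309*k,213*k))
s=save("scene","s34");h=cv2.cvtColor(s["image"],cv2.COLOR_BGR2HSV)
for n,c in(("b",(.381,-.337)),("y",(.489,-.343)),("r",(.592,-.346))):
    K=s["mtx"];p=s["rotation"].T@(np.r_[c,.015]-s["eye"]);u,v=K[0,0]*p[0]/p[2]+K[0,2],K[1,1]*p[1]/p[2]+K[1,2]
    print(n,[world(s,u+a,v+b).round(4)[2] for a,b in((0,0),(8,0),(-8,0),(0,6),(0,-6))])
E
```

```text
c [ 0.51171799 -0.03255898] dots [0.042 0.823 1.581 2.353] th0 1.2279784802913722 knob 0.0317741190671994 0.12919950113949885 ring 0.14485773583323613
b [np.float64(0.0197), np.float64(0.0185), np.float64(0.0189), np.float64(0.012), np.float64(0.0177)]
y [np.float64(0.0173), np.float64(0.0137), np.float64(0.0147), np.float64(0.02), np.float64(0.0123)]
r [np.float64(0.0174), np.float64(0.0145), np.float64(0.0162), np.float64(0.0174), np.float64(0.0152)]
```

```bash
python3 -c "
from plant import robot
print(robot.close_job())"
```

```text
the job is handed in; nothing more can be done
None
```

I marked all three tiles in order (red, yellow, blue) and laid them on the mat, turned the inner knob back to off (about 0.0 rad), and handed the job in at about 87 s; no verdict came back. By my measurements each dot was within about 1–2 mm of the needle for over five seconds, and the outer ring read unchanged. I didn't re-check the tin, tape roll or bottle.

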